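# Lay out a conservator's gluing station

## Robot

A 7-joint arm with a two-finger parallel gripper is mounted at the origin on the work surface. World frame = base frame: x ahead of the robot, y to its left, z up, the work surface at z = 0. Lengths are in m, angles in rad, forces in N, time in s.
With the tool pointing down it reaches from about 0.425 to 0.875 m from the base axis. Payload 4.7 kg.
Tool frame: the origin (TCP) lies midway between the tips of the shut fingers; the grasp point (between the pads) lies 19 mm behind it; z points along the fingers, y is the line along which they close (so a half turn about z gives the same grasp; the last joint's range is limited). The gripper opens to 87 mm and grips with 3 to 60 N. Pads are 19 mm wide; open, the fingers measure 117 mm over their backs; the gripper's body (75 mm by 190 mm) begins 51 mm behind the grasp point.
Start: joints at [-1.282, 0.321, -0.07, 1.45, 0.023, 1.371, -0.057], TCP at [0.176, 0.626, 0.196] pointing down, gripper open.
Joint ranges: [-2.86, 2.86], [-0.3, 2.09], [-1.38, 1.24], [0.06, 2.45], [-1.56, 4.7], [0.09, 2.05], [-2.69, 2.69]. Speed limits (rad/s): [2.57, 2.57, 3.14, 3.14, 3.14, 3.14, 3.14].

## Interface

Orientations are given as a rotation vector (axis times angle).
In Python, from bench import ctrl gives the robot as it stands. The module is installed in compiled form; this text tells all that it offers.
- The arm moves only by the shell command python3 -m handwheel 'ROWS' [FORCE]. ROWS is JSON, a list of rows, each a list of 7 numbers: the finger opening in m, from 0 to 0.087, then the shift along the tool's x, y, z in m, then the turn, a rotation vector about the tool's x, y, z in degrees. A call has 1 to 12 rows; each row shifts and turns the commanded pose from where the row before left it, along the tool's axes as they then stand; what a row does not reach is not made up. A row lasts 1/8 s, in which the tool goes at most 62.5 mm and 10.7 degrees, less where a joint would pass 70% of its speed; a pose out of reach is approached as far as the arm can. A call is refused whole if a number of a shift passes 0.0625 or a number of a turn 10.7, either way. A call with a gripper value outside its range is refused whole. The fingers move at their own pace and stop on an object; FORCE is the grip in N (left out, the last holds). Time passes only in rows, so rows that do not move let the fingers close. It gives the time, the measured TCP pose, the force, the opening and the grip force at its end, in the units of the state.
- ctrl.get_state(): the state, without advancing time (a new reading comes with each control period).
- ctrl.get_image(name): name is "side" or "top" or "wrist"; returns (picture, depth): 480x640x3 uint8, blue, green, red; 480x640 float32, m along the optical axis (not along the pixel's ray), 0 where there is no reading.
- ctrl.camera_info(name): a dict with "intrinsics" (3x3 intrinsics, pixels), "R" (3x3) and "t" (3): a world point X has camera coordinates R X + t. Camera axes: x right, y down, z forward; pixel columns grow to the right and rows downward; lengths in m; the calibration is good to about 2 mm. A picture is of the moment at which its call begins: read the wrist's pose just before it. camera_info takes no time and is no camera call; for the wrist camera it gives the pose at the moment of the call.
- ctrl.close_job(): hands the job in; it is judged then, once.
The state is a dict: "time": time; "joint_positions": joint angles; "qd": joint speeds; "joint_torque": joint torques, N m; "position": TCP position; "tool_rot": TCP orientation; "ft_force": force on the tool from outside, world axes, zero at the start; "torque": the same for the moment, N m; "grip_width": opening from 0.0 (shut) to 1.0 (fully open); "grip_force": force on a finger pad.
Only numpy, scipy, OpenCV 4.12 (cv2) and the standard library are available. Lean on these libraries where they do the work, as an engineer would, in place of code of your own. Each camera call takes 0.05 s, during which the arm holds its last target. There are 200 camera calls.

## Task

Set up the bench for gluing a picture-frame fragment: lay the wooden fragment on the middle of the white pressing board with its long side parallel to the board's stop bar, stand the brass weight on the middle of the fragment, and set the white dish centred on the round cork stand. Stand the small amber vial on the table midway between the centres of the board and the cork stand, and the larger label-wrapped jar on the table behind the board, on the outer side of the stop bar, centred on the bar with a finger's width (about 15 mm) between jar and board edge. Leave the tape roll and the eraser where they lie, and tip nothing over.

Things in the scene. Friction and masses are not known exactly. Their poses are not given: they have to be found in the camera images.
- board: White pressing board, fixed: 130 mm along its x, 104 mm along its y, 12 mm thick, with a dark steel stop bar on top along its whole back edge (the +x edge, away from the robot): the bar is 8 mm thick, 104 mm long along y, its outer face flush with the board's edge at x = +65 mm, its top 22 mm above the table. Origin: centre of the underside; z up.
- stand: Round cork stand, fixed: a plain disc of 92 mm diameter, 14 mm high. It is beside the board, on its +y or its -y side, level with the board's centre: the centres are about 220 mm apart along the board's y. Origin: centre of the underside; z up.
- fragment: Loose dark wooden picture-frame fragment, a straight stepped bar lying flat: 84 mm long along its x, 38 mm wide along its y for the lower 6 mm and 30 mm wide for the upper 6 mm, 12 mm high in all, flat on top. 40 g. Either end is alike. Origin: centre of the underside; z up.
- weight: Loose brass weight, upright: a cylinder of 34 mm diameter and 24 mm height with a small knob (20 mm diameter) on a neck above it, 40 mm high in all, 140 to 280 g. Origin: centre of the underside; z up.
- dish: Loose shallow white ceramic dish, empty, open at the top: straight outer wall of 58 mm diameter, 22 mm high, wall 3 mm. 70 g. Origin: centre of the underside; z up.
- vial: Loose small amber glass vial with a black cap, closed, upright: 26 mm diameter, 48 mm high, 30 g. Origin: centre of the underside; z up.
- jar: Loose larger clear glass jar with a paper label round it and a bare metal lid, closed, upright: 52 mm diameter, 56 mm high, 105 to 210 g. Origin: centre of the underside; z up.
- tape: Bystander, to be left alone: loose roll of brown tape lying flat, 56 mm outer diameter, 32 mm hole, 18 mm high, among the things to be laid out. The six (five things and this roll) start in two groups of three at the left and right of the board and stand, some 110 mm apart. Origin: centre of the underside.
- eraser: Bystander, to be left alone: loose dark rubber eraser block, 26 x 50 x 14 mm (x, y, z), behind the board and stand. Origin: centre of the underside.
Things that resemble listed ones, but are neither listed nor needed, are in the scene too. Several things have the shape of the stand; the one meant has the colours described above. Leave any blue or purple look-alike of the jar alone.

How it is judged:
By the outcome, as a careful person would: the job done as asked, in the order asked, and still so for the second after the job is handed in, with the robot touching nothing.
It also fails if it takes over 122 s, if anything falls off the work surface, if the arm or the gripper's body presses on something with over 40 N, if the wrist force passes 120 N, or if a joint passes its speed limit or range.

## Working session

There is one attempt and no reset: what is moved stays moved. The work goes in short steps, Python scripts to look and compute and a shell command to move; the robot and the scene stay as the last step left them, time stands still between calls to the robot, and variables do not carry over. Pictures are saved under pics/ and viewed, at most 14 in all, crops included, and the job is handed in when it is done.

```bash
mkdir -p pics; cat > h.py <<'E'
import numpy as np, cv2
from bench import ctrl
from scipy.spatial.transform import Rotation as R
def snap(name,tag):
    info=ctrl.camera_info(name); im,d=ctrl.get_image(name)
    cv2.imwrite(f'pics/{tag}.png',im); np.savez(f'pics/{tag}.npz',im=im,d=d,K=info['intrinsics'],R=info['R'],t=info['t'])
def load(tag): return np.load(f'pics/{tag}.npz')
def pz(f,u,v,z):
    "pixel onto plane z"
    K,Rm,t=f['K'],f['R'],f['t']
    c=-Rm.T@t; r=Rm.T@np.linalg.solve(K,[u,v,1.]); return c+r*(z-c[2])/r[2]
def pd(f,u,v):
    K,Rm,t=f['K'],f['R'],f['t']; d=f['d'][int(round(v)),int(round(u))]
    return Rm.T@(np.linalg.solve(K,[u,v,1.])*d-t)
def st():
    s=ctrl.get_state(); print(s['time'],np.round(s['position'],4),np.round(s['tool_rot'],3),np.round(s['joint_positions'],2),s['grip_width'],s['grip_force'],np.round(s['ft_force'],1))
    return s
def rel(x,y,z,yaw=None):
    "shift in tool axes to reach world TCP x,y,z; yaw: wanted world direction (deg) of tool y"
    s=st(); M=R.from_rotvec(s['tool_rot']).as_matrix()
    print('shift tool mm',np.round(1e3*M.T@(np.array([x,y,z])-s['position']),1))
    cy=np.degrees(np.arctan2(M[1,1],M[0,1])); print('tool y dir deg',round(cy,1),'tool z',np.round(M[:,2],3))
    if yaw is not None: print('turn about tool z deg',round(-((yaw-cy+90)%180-90),1))
E
python3 - <<'E'
from h import *
s=st()
print(R.from_rotvec(s['tool_rot']).as_matrix().round(3))
snap('top','top0'); snap('side','side0')
E
```

```text
0.0 [0.1763 0.625  0.1946] [-4.300e-01 -3.112e+00  3.000e-03] [-1.28  0.32 -0.07  1.45  0.02  1.37 -0.06] 1.0013784196660813 0.0 [0.1 0.4 0.1]
[[-0.963  0.271 -0.   ]
 [ 0.271  0.963 -0.002]
 [-0.    -0.002 -1.   ]]
```

View pics/top0.png

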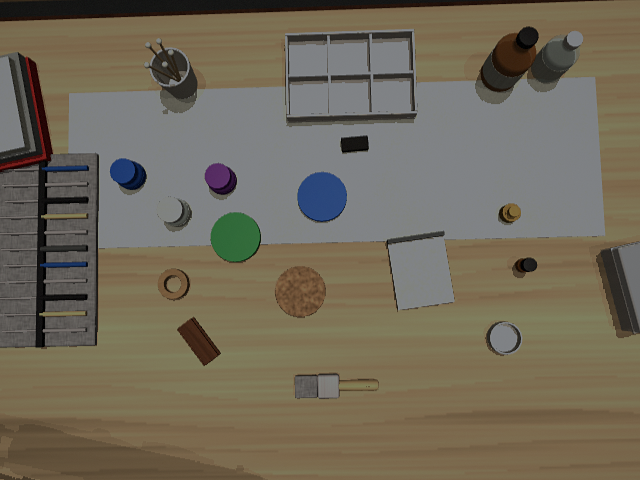

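View pics/side0.png

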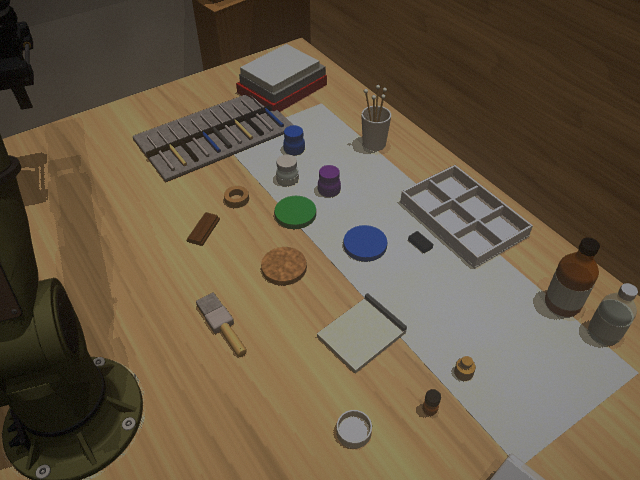

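Top view: the candidates, with pixels:
- **Jar:** clear one at (173,210); look-alikes are blue (127,173) and purple (220,179).
- **Stand:** cork at (300,291); the green (236,237) and blue (322,196) discs are decoys.
- **Vial:** small amber with black cap at (526,265); the large bottle (512,55) is not it.
- **Weight:** brass at (511,213).
- **Dish:** (505,338).
- **Fragment:** (199,341).
- **Board:** (420,272), bar at the top edge.
- **Bystanders:** tape (173,284), eraser (355,144).

I'll check these choices in an enlarged crop and measure them.

```bash
python3 - <<'E'
from h import *
f=load('top0'); im=f['im']; 
print('cam',-f['R'].T@f['t'], f['K'][0,0])
for n,u,v in [('table',420,340),('board',420,272),('stand',300,291),('frag',199,341),('weight',511,212),('dish',505,338),('vial',529,265),('jar',171,210),('tape',162,284),('eraser',355,144)]: print(n,pd(f,u,v).round(4))
a=cv2.resize(im[180:380,140:240],None,fx=3,fy=3,interpolation=cv2.INTER_CUBIC)
b=cv2.resize(im[190:370,380:545],None,fx=3,fy=3,interpolation=cv2.INTER_CUBIC)
b=cv2.copyMakeBorder(b,0,60,0,0,cv2.BORDER_CONSTANT)
cv2.imwrite('pics/crop0.png',np.clip(np.hstack([a,b])*1.3,0,255).astype('uint8')[:600,:800])
E
```

```text
cam [0.47111792 0.01994634 1.05845402] 570.7623005222598
table [ 0.3667 -0.1364  0.0007]
board [ 0.4903 -0.1393  0.0111]
stand [0.4606 0.0803 0.0132]
frag [0.3738 0.2664 0.0122]
weight [ 0.5928 -0.3003  0.0401]
dish [ 0.3674 -0.29    0.0025]
vial [ 0.4976 -0.3246  0.0475]
jar [0.6098 0.3055 0.0547]
tape [0.4788 0.3331 0.0163]
eraser [ 0.7302 -0.0272  0.0148]
```

View pics/crop0.png

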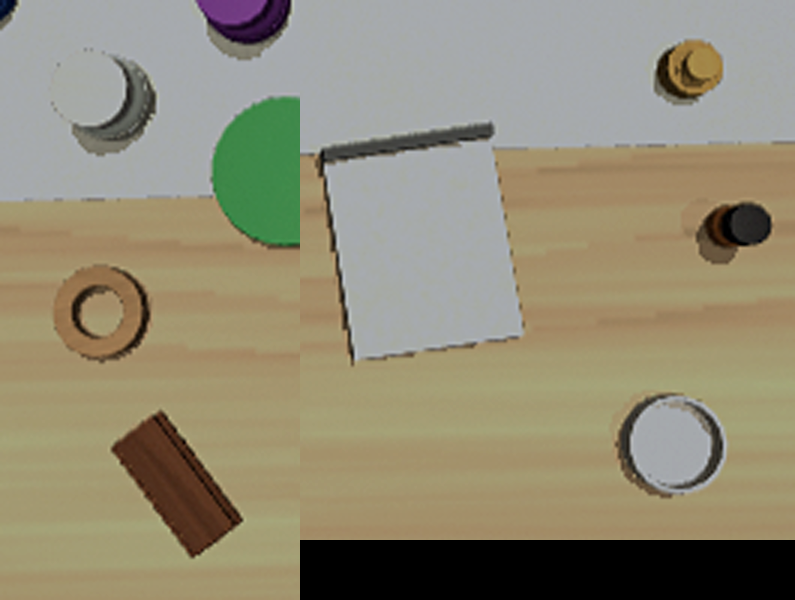

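The crop confirms the choices: clear jar with a grey lid at left top, tape, fragment; brass weight with knob, amber vial with black cap, and the dish at right. Next I measure precisely from the depth cloud.

```bash
cat >> h.py <<'E'
def cloud(f):
    v,u=np.mgrid[:480,:640]; d=f['d']; K=f['K']
    P=np.stack([(u-K[0,2])/K[0,0]*d,(v-K[1,2])/K[1,1]*d,d],-1)
    W=(P-f['t'])@f['R']; W[d==0]=np.nan; return W
def sel(W,cx,cy,rad,z0,z1):
    m=(np.hypot(W[...,0]-cx,W[...,1]-cy)<rad)&(W[...,2]>z0)&(W[...,2]<z1); return W[m]
def circ(W,*a):
    p=sel(W,*a); (c,r)=cv2.minEnclosingCircle(p[:,:2].astype('float32')*1000); return np.round(c,1),'r',round(r,1),'mean',(p[:,:2].mean(0)*1e3).round(1),len(p)
def rect(W,*a):
    p=sel(W,*a); c,s,an=cv2.minAreaRect(p[:,:2].astype('float32')*1000); return np.round(c,1),np.round(s,1),round(an,1),'mean',(p[:,:2].mean(0)*1e3).round(1),len(p)
E
python3 - <<'E'
from h import *
W=cloud(load('top0'))
print('board',rect(W,.49,-.139,.12,.006,.017))
print('bar',rect(W,.553,-.13,.07,.0175,.03))
print('stand',circ(W,.46,.08,.07,.007,.02))
print('frag top',rect(W,.374,.266,.07,.009,.02))
print('frag all',rect(W,.374,.266,.07,.004,.02))
print('weight knob',circ(W,.593,-.30,.04,.035,.05))
print('weight body',circ(W,.593,-.30,.04,.019,.028))
print('dish',circ(W,.37,-.29,.05,.017,.03))
print('vial',circ(W,.498,-.325,.04,.044,.055))
print('jar',circ(W,.61,.3055,.05,.05,.065))
print('tape',circ(W,.478,.32,.05,.012,.025))
f=load('top0')
for n,q in [('board corners z12',[(393,311),(454,303)]),('bar',[(388,239),(443,233)])]:
  for u,v in q: print(n,pz(f,u,v,.012 if 'board' in n else .022).round(4))
E
```

```text
board (array([ 489.6, -159.1]), array([186.1, 214.5]), 75.8, 'mean', array([ 490. , -139.9]), 3837)
bar (array([ 525.4, -135.6]), array([ 66.3, 103. ]), 7.2, 'mean', array([ 552.5, -131.8]), 266)
stand (array([461.1,  80.5]), 'r', 45.8, 'mean', array([461.1,  80.6]), 1969)
frag top (array([374.3, 268.4]), array([84.3, 34.8]), 38.2, 'mean', array([373.8, 269.2]), 724)
frag all (array([375.7, 264.6]), array([131.9, 123.5]), 68.8, 'mean', array([374.3, 268.3]), 969)
weight knob (array([ 595.2, -306. ]), 'r', 10.4, 'mean', array([ 594.8, -305. ]), 105)
weight body (array([ 595.5, -305.6]), 'r', 17.3, 'mean', array([ 593.9, -302.1]), 160)
dish (array([ 370.1, -285.5]), 'r', 29.6, 'mean', array([ 370.3, -285.7]), 211)
vial (array([ 499.7, -324.8]), 'r', 12.8, 'mean', array([ 499.1, -325.1]), 160)
jar (array([610.9, 308.6]), 'r', 23.8, 'mean', array([611. , 307.8]), 531)
tape (array([479.7, 313.9]), 'r', 28.0, 'mean', array([479.4, 313.3]), 507)
board corners z12 [ 0.4208 -0.0878  0.012 ]
board corners z12 [ 0.4329 -0.1985  0.012 ]
bar [ 0.5512 -0.082   0.022 ]
bar [ 0.5598 -0.1818  0.022 ]
```

```bash
cat >> h.py <<'E'
def comp(f,u,v,z0,z1,k=3):
    "connected mask at pixel with world z in range -> world xy minAreaRect"
    W=cloud(f); m=((W[...,2]>z0)&(W[...,2]<z1)).astype('uint8')
    m=cv2.morphologyEx(cv2.medianBlur(m,5),cv2.MORPH_OPEN,np.ones((k,k),np.uint8))
    n,l=cv2.connectedComponents(m,connectivity=4); m=l==l[v,u]
    p=W[m][:,:2].astype('float32')*1000
    return cv2.minAreaRect(p),p.mean(0),m.sum()
E
python3 - <<'E'
from h import *
f=load('top0')
print('board+bar',comp(f,420,272,.006,.03))
print('board',comp(f,420,272,.006,.0165))
print('frag',comp(f,199,341,.0035,.02))
print('fragtop',comp(f,199,341,.009,.02))
print('eraser',comp(f,355,144,.006,.03))
st();rel(.374,.267,.1,128)
E
```

```text
board+bar (((nan, nan), (0.0, 0.0), 0.0), array([nan, nan], dtype=float32), np.int64(4113))
board (((nan, nan), (0.0, 0.0), 0.0), array([nan, nan], dtype=float32), np.int64(3849))
frag (((373.5871887207031, 269.2025146484375), (84.44615936279297, 36.571109771728516), 38.695613861083984), array([nan, nan], dtype=float32), np.int64(940))
fragtop (((373.2802734375, 270.05963134765625), (83.90520477294922, 29.229921340942383), 39.04841232299805), array([nan, nan], dtype=float32), np.int64(740))
eraser (((732.9154663085938, -26.24810028076172), (27.179641723632812, 49.907440185546875), 2.9228267669677734), array([nan, nan], dtype=float32), np.int64(380))
0.1 [0.1763 0.6251 0.1947] [-4.300e-01 -3.112e+00  3.000e-03] [-1.28  0.32 -0.07  1.45  0.02  1.37 -0.06] 0.9993112899170895 0.0 [ 0.3 -0.7 -0.3]
0.1 [0.1763 0.6251 0.1947] [-4.300e-01 -3.112e+00  3.000e-03] [-1.28  0.32 -0.07  1.45  0.02  1.37 -0.06] 0.9993112899170895 0.0 [ 0.3 -0.7 -0.3]
shift tool mm [-287.5 -290.8   95.2]
tool y dir deg 74.3 tool z [-0.    -0.002 -1.   ]
turn about tool z deg -53.7
```

```bash
python3 -m handwheel '[[0.06,-0.036,-0.0364,0.005,0,0,0],[0.06,-0.036,-0.0364,0.005,0,0,0],[0.06,-0.036,-0.0364,0.005,0,0,0],[0.06,-0.036,-0.0364,0.005,0,0,0],[0.06,-0.036,-0.0364,0.005,0,0,0],[0.06,-0.036,-0.0364,0.005,0,0,0],[0.06,-0.036,-0.0364,0.005,0,0,0],[0.06,-0.036,-0.0364,0.005,0,0,0],[0.06,0,0,0,0,0,-10.7],[0.06,0,0,0,0,0,-10.7],[0.06,0,0,0,0,0,-10.7],[0.06,0,0,0,0,0,-10.7]]' 20; python3 - <<'E'
from h import *
rel(.3735,.2695,.10,129)
f=load('top0')
W=cloud(f)
for z1 in (.0165,.03):
  m=((W[...,2]>.006)&(W[...,2]<z1)).astype('uint8'); m=cv2.medianBlur(m,5)
  n,l=cv2.connectedComponents(m,connectivity=4); p=W[(l==l[272,420])]; p=p[~np.isnan(p[:,0])]
  print(cv2.minAreaRect(p[:,:2].astype('float32')*1000),p.mean(0))
snap('wrist','w1')
E
```

```text
time: 1.6
position: [0.3743, 0.2669, 0.1553]
tool_rot: [0.744, -3.052, 0.0]
ft_force: [0.5, -0.2, 0.4]
grip_width: 0.691
grip_force: 0.0
1.6 [0.3743 0.2669 0.1553] [ 0.744 -3.052  0.   ] [-0.92 -0.07  0.23  1.96  0.02  1.24  1.36] 0.6910819882317446 0.0 [ 0.5 -0.2  0.4]
shift tool mm [-0.5  2.7 55.3]
tool y dir deg 117.4 tool z [-0.001 -0.    -1.   ]
turn about tool z deg -11.6
((490.0699768066406, -140.35549926757812), (122.34111022949219, 104.66353607177734), 7.2333760261535645) [ 0.48983363 -0.13990065  0.01230028]
((494.0565185546875, -139.85382080078125), (130.4038848876953, 104.57258605957031), 7.370784759521484) [ 0.49389268 -0.13936552  0.01289454]
```

View pics/w1.png

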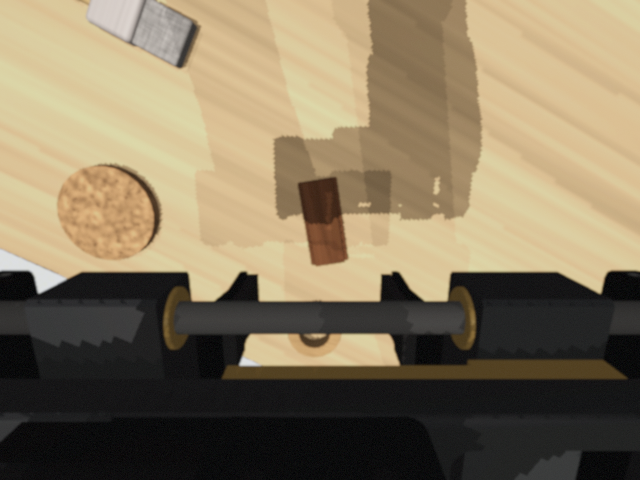

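The wrist view shows the fragment at (323,220) between the fingers, about 10° off square, which fits the remaining turn. The tape is at (315,340) behind it and the stand at (108,212). I'll cross-check the position from this view.

```bash
cat >> h.py <<'E'
def blob(f,u,v,z0,z1):
    W=cloud(f); m=((W[...,2]>z0)&(W[...,2]<z1)).astype('uint8'); m=cv2.medianBlur(m,5)
    n,l=cv2.connectedComponents(m,connectivity=4); p=W[(l==l[v,u])]; p=p[~np.isnan(p[:,0])]
    c,s,a=cv2.minAreaRect(p[:,:2].astype('float32')*1000); (cc,r)=cv2.minEnclosingCircle(p[:,:2].astype('float32')*1000)
    print('rect',np.round(c,1),np.round(s,1),round(a,1),'circ',np.round(cc,1),round(r,1),'mean',(p.mean(0)*1000).round(1),len(p))
E
python3 - <<'E'
from h import *
f=load('w1'); blob(f,323,220,.009,.02); blob(f,323,220,.004,.02); blob(f,108,212,.007,.02)
print(pd(f,323,220),pd(f,108,212))
E
```

```text
rect [374.1 271.9] [84.3 30. ] 36.3 circ [374.4 271.4] 43.4 mean [372.9 271.1  12.1] 2618
rect [375.1 272.6] [86.6 38. ] 36.5 circ [375.1 272.5] 46.2 mean [372.7 271.1  10.9] 3265
rect [461.2  83.1] [91.1 91.8] 57.6 circ [461.3  82.9] 46.6 mean [459.3  83.5  14.1] 7369
[0.37117097 0.26962372 0.01152173] [0.45788841 0.08426995 0.01449791]
```

```bash
python3 -m handwheel '[[0.06,-0.001,0.0035,0.02,0,0,-10],[0.06,0,0,0.04,0,0,0],[0.06,0,0,0.04,0,0,0],[0.06,0,0,0.03,0,0,0],[0.06,0,0,0.021,0,0,0],[0.06,0,0,0,0,0,0],[0.03,0,0,0,0,0,0],[0.03,0,0,0,0,0,0],[0.03,0,0,0,0,0,0],[0.03,0,0,0,0,0,0]]' 20
```

```text
time: 2.9
position: [0.3741, 0.271, 0.0051]
tool_rot: [-0.998, 2.978, 0.001]
ft_force: [0.5, -0.1, -0.1]
grip_width: 0.373
grip_force: 0.0
```

```bash
python3 -m handwheel '[[0.025,0,0,0,0,0,0],[0.025,0,0,0,0,0,0]]' 20
```

```text
time: 3.15
position: [0.3739, 0.2708, 0.0047]
tool_rot: [-0.998, 2.979, 0.0]
ft_force: [0.3, 0.0, 0.6]
grip_width: 0.294
grip_force: 0.0
```

```bash
python3 - <<'E'
from h import *
snap('wrist','w2'); snap('top','top2'); st()
a=load('w2')['im'][60:420]; b=load('top2')['im'][200:400,60:300]
cv2.imwrite('pics/c2.png',np.hstack([cv2.resize(a,(440,248)),cv2.resize(b,(298,248))]))
E
```

```text
3.25 [0.3739 0.2707 0.0046] [ 0.998 -2.979  0.   ] [-0.92  0.11  0.24  2.12 -0.03  0.91  1.56] 0.28994696465065695 0.0 [-0.3  0.2  0.1]
```

View pics/c2.png

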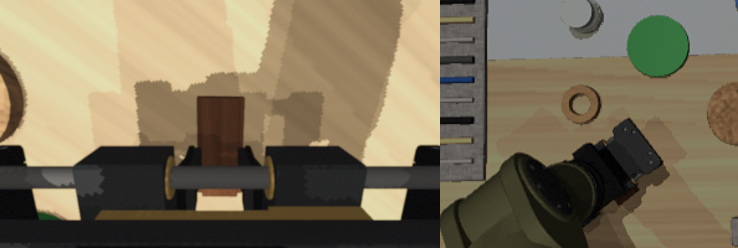

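```bash
python3 - <<'E'
from h import *
f=load('w2'); W=cloud(f); s=ctrl.get_state(); M=R.from_rotvec(s['tool_rot']).as_matrix()
T=(W-s['position'])@M*1000
for v in (200,230,250,270,290,310,330,345):
  print(v,[(u,)+tuple(T[v,u].round(0)) for u in (250,270,285,300,320,345,355,370,385)])
print(f['R'].T@-f['t'])
cv2.imwrite('pics/c3.png',cv2.resize(f['im'][190:400,180:460],None,fx=2.8,fy=2.8,interpolation=cv2.INTER_CUBIC))
E
```

```text
200 [(250, np.float64(41.0), np.float64(-38.0), np.float64(4.0)), (270, np.float64(41.0), np.float64(-27.0), np.float64(4.0)), (285, np.float64(41.0), np.float64(-19.0), np.float64(5.0)), (300, np.float64(41.0), np.float64(-10.0), np.float64(-1.0)), (320, np.float64(41.0), np.float64(1.0), np.float64(1.0)), (345, np.float64(41.0), np.float64(14.0), np.float64(1.0)), (355, np.float64(41.0), np.float64(20.0), np.float64(4.0)), (370, np.float64(41.0), np.float64(28.0), np.float64(3.0)), (385, np.float64(41.0), np.float64(37.0), np.float64(5.0))]
230 [(250, np.float64(24.0), np.float64(-39.0), np.float64(4.0)), (270, np.float64(24.0), np.float64(-28.0), np.float64(5.0)), (285, np.float64(24.0), np.float64(-19.0), np.float64(5.0)), (300, np.float64(26.0), np.float64(-10.0), np.float64(-7.0)), (320, np.float64(26.0), np.float64(1.0), np.float64(-8.0)), (345, np.float64(27.0), np.float64(14.0), np.float64(-8.0)), (355, np.float64(25.0), np.float64(20.0), np.float64(0.0)), (370, np.float64(24.0), np.float64(29.0), np.float64(4.0)), (385, np.float64(23.0), np.float64(38.0), np.float64(5.0))]

[... 2703 characters left out ...]
p.float64(12.0), np.float64(-115.0)), (385, np.float64(27.0), np.float64(16.0), np.float64(-114.0))]
345 [(250, np.float64(23.0), np.float64(-16.0), np.float64(-114.0)), (270, np.float64(0.0), np.float64(-17.0), np.float64(-77.0)), (285, np.float64(-3.0), np.float64(-13.0), np.float64(-71.0)), (300, np.float64(-41.0), np.float64(-11.0), np.float64(-8.0)), (320, np.float64(-42.0), np.float64(1.0), np.float64(-8.0)), (345, np.float64(-49.0), np.float64(16.0), np.float64(5.0)), (355, np.float64(-1.0), np.float64(13.0), np.float64(-76.0)), (370, np.float64(1.0), np.float64(18.0), np.float64(-78.0)), (385, np.float64(17.0), np.float64(18.0), np.float64(-105.0))]
[0.31912496 0.22985577 0.1937719 ]
```

View pics/c3.png

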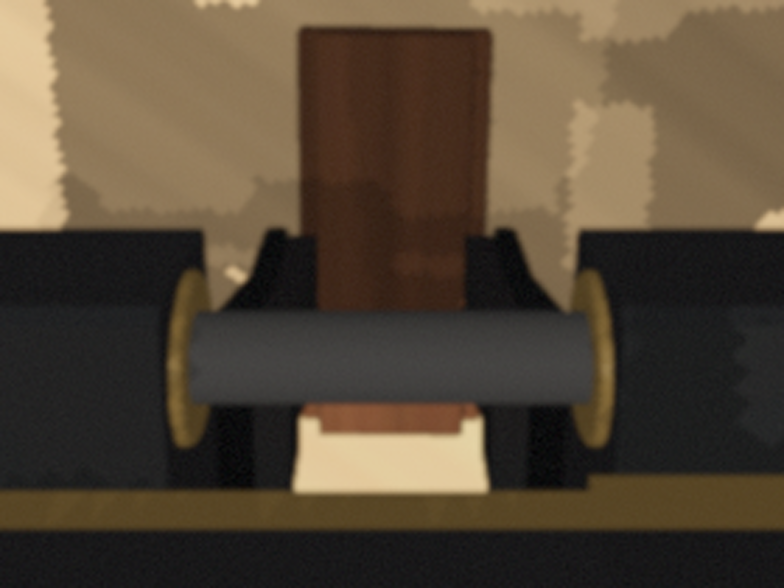

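The enlarged view shows the fragment in line, but the finger pads (26 mm apart) have closed above it. The tips must ride higher when open, because the linkage fingers move on an arc. I'll read the tip height from the depth.

```bash
python3 - <<'E'
from h import *
for tag,tr,p in [('w1',[0.744,-3.052,0],[.3743,.2669,.1553]),('w2',[.998,-2.979,0],[.3739,.2707,.0046])]:
  f=load(tag); W=cloud(f); M=R.from_rotvec(tr).as_matrix(); T=(W-np.array(p))@M*1000
  m=(abs(T[...,0])<25)&(abs(T[...,1])<60)&(T[...,2]<-11)&(T[...,2]>-100)
  for sgn in (-1,1):
    q=T[m&(T[...,1]*sgn>0)]; vu=np.argwhere(m&(T[...,1]*sgn>0)); o=np.argsort(-q[:,2])[:200:25]
    print(tag,sgn,np.c_[vu[o][:,::-1],q[o].round(0)].tolist())
E
```

```text
w1 -1 [[242.0, 271.0, 10.0, -38.0, -26.0], [259.0, 297.0, -3.0, -29.0, -28.0], [258.0, 285.0, 4.0, -29.0, -29.0], [258.0, 298.0, -2.0, -30.0, -30.0], [249.0, 277.0, 9.0, -33.0, -31.0], [246.0, 275.0, 10.0, -34.0, -32.0], [257.0, 298.0, -1.0, -29.0, -33.0], [241.0, 276.0, 10.0, -36.0, -34.0]]
w1 1 [[395.0, 271.0, 10.0, 38.0, -26.0], [380.0, 296.0, -2.0, 30.0, -28.0], [380.0, 295.0, -1.0, 30.0, -29.0], [388.0, 276.0, 9.0, 33.0, -30.0], [382.0, 285.0, 5.0, 31.0, -31.0], [384.0, 277.0, 9.0, 31.0, -32.0], [392.0, 278.0, 9.0, 35.0, -33.0], [382.0, 300.0, -2.0, 30.0, -34.0]]
w2 -1 [[286.0, 274.0, 8.0, -16.0, -26.0], [293.0, 277.0, 8.0, -12.0, -28.0], [281.0, 273.0, 10.0, -18.0, -30.0], [291.0, 276.0, 9.0, -13.0, -31.0], [290.0, 278.0, 9.0, -14.0, -32.0], [286.0, 279.0, 9.0, -15.0, -34.0], [289.0, 281.0, 8.0, -14.0, -35.0], [276.0, 278.0, 10.0, -20.0, -36.0]]
w2 1 [[359.0, 271.0, 10.0, 20.0, -26.0], [346.0, 276.0, 8.0, 13.0, -28.0], [356.0, 275.0, 9.0, 18.0, -29.0], [351.0, 277.0, 9.0, 16.0, -30.0], [349.0, 278.0, 9.0, 14.0, -32.0], [352.0, 279.0, 9.0, 16.0, -34.0], [347.0, 290.0, 4.0, 13.0, -35.0], [348.0, 281.0, 9.0, 14.0, -36.0]]
```

```bash
python3 -m handwheel '[[0.048,0,0,0,0,0,0],[0.048,0,0,0,0,0,0],[0.048,0,0,0,0,0,0],[0.048,0,0,0,0,0,0],[0.048,0,0,0.003,0,0,0],[0.048,0,0,0.002,0,0,0],[0.048,0,0,0,0,0,0]]' 20; python3 -m handwheel '[[0.048,0,0,0.003,0,0,0],[0.048,0,0,0,0,0,0]]'; python3 - <<'E'
from h import *
s=st(); snap('wrist','w3'); f=load('w3'); W=cloud(f); M=R.from_rotvec(s['tool_rot']).as_matrix(); T=(W-s['position'])@M*1000
m=(abs(T[...,0])<14)&(abs(T[...,1])>15)&(abs(T[...,1])<45)&(T[...,2]<0)&(T[...,2]>-100)
q=T[m]; print(np.sort(q[:,2])[::-1][:200:10].round(1))
E
```

```text
time: 4.12
position: [0.3737, 0.2706, -0.0006]
tool_rot: [0.998, -2.978, 0.0]
ft_force: [0.1, -0.5, -0.1]
grip_width: 0.544
grip_force: 0.0
time: 4.38
position: [0.3737, 0.2706, -0.0036]
tool_rot: [0.998, -2.978, 0.0]
ft_force: [0.9, -0.6, -0.7]
grip_width: 0.548
grip_force: 0.0
4.375 [ 0.3737  0.2706 -0.0036] [ 0.998 -2.978  0.   ] [-0.91  0.13  0.24  2.13 -0.04  0.89  1.57] 0.5479018919985054 0.0 [ 0.9 -0.6 -0.7]
[-1.5 -1.9 -2.  -2.1 -2.3 -2.3 -2.3 -2.4 -2.4 -2.4 -2.5 -2.5 -2.5 -2.6
 -2.6 -2.6 -2.6 -2.6 -2.7 -2.7]
```

```bash
for i in 1 ; do python3 -m handwheel '[[0.048,0,0,0.004,0,0,0],[0.048,0,0,0,0,0,0]]'; python3 -m handwheel '[[0.048,0,0,0.004,0,0,0],[0.048,0,0,0,0,0,0]]'; done | egrep 'pos|ft'; python3 - <<'E'
from h import *
s=st(); snap('wrist','w4'); f=load('w4'); W=cloud(f); print(np.nanmedian(W[200:260,250:270,2]))
M=R.from_rotvec(s['tool_rot']).as_matrix(); T=(W-s['position'])@M*1000
m=(abs(T[...,0])<14)&(abs(T[...,1])>15)&(abs(T[...,1])<45)&(W[...,2]>.014)&(T[...,2]>-100)
q=T[m]; print(np.sort(q[:,2])[::-1][:200:10].round(1))
E
```

```text
position: [0.3736, 0.2706, -0.0077]
ft_force: [-0.7, 0.6, -0.4]
position: [0.3736, 0.2706, -0.0117]
ft_force: [0.1, -0.1, -0.4]
4.925 [ 0.3736  0.2706 -0.0117] [ 0.998 -2.978  0.   ] [-0.91  0.14  0.24  2.13 -0.04  0.88  1.57] 0.5502046145323878 0.0 [ 0.1 -0.1 -0.4]
7.817278915152384e-05
[-26.2 -26.7 -27.  -27.3 -27.5 -27.9 -28.2 -28.4 -28.6 -28.9 -29.1 -29.3
 -29.5 -29.7 -29.9 -30.2 -30.3 -30.8 -31.  -31.2]
```

```bash
python3 -m handwheel '[[0.048,0,0,0.004,0,0,0],[0.048,0,0,0,0,0,0]]' | egrep 'pos|ft'; python3 -m handwheel '[[0.048,0,0,0.002,0,0,0],[0.048,0,0,0,0,0,0]]'| egrep 'pos|ft';  python3 - <<'E'
from h import *
s=st(); snap('wrist','w5'); f=load('w5'); W=cloud(f); 
M=R.from_rotvec(s['tool_rot']).as_matrix(); T=(W-s['position'])@M*1000
for u in (272,276,280,368,364,360,356): print(u,[tuple(np.r_[v,T[v,u,:2].round(0),1e3*W[v,u,2].round(3)]) for v in range(262,300,4)])
cv2.imwrite('pics/c5.png',cv2.resize(f['im'][190:400,180:460],None,fx=2.8,fy=2.8,interpolation=cv2.INTER_CUBIC))
E
```

```text
position: [0.3737, 0.2705, -0.0157]
ft_force: [0.4, 0.0, 1.1]
position: [0.3738, 0.2707, -0.0175]
ft_force: [-0.4, -0.1, 0.3]
5.475 [ 0.3738  0.2707 -0.0175] [ 0.998 -2.979  0.   ] [-0.91  0.15  0.24  2.13 -0.05  0.86  1.58] 0.5463845734682364 0.0 [-0.4 -0.1  0.3]
272 [(np.float64(262.0), np.float64(12.0), np.float64(-24.0), np.float64(0.0)), (np.float64(266.0), np.float64(10.0), np.float64(-24.0), np.float64(0.0)), (np.float64(270.0), np.float64(8.0), np.float64(-24.0), np.float64(0.0)), (np.float64(274.0), np.float64(6.0), np.float64(-24.0), np.float64(0.0)), (np.float64(278.0), np.float64(3.0), np.float64(-24.0), np.float64(0.0)), (np.float64(282.0), np.float64(1.0), np.float64(-24.0), np.float64(0.0)), (np.float64(286.0), np.float64(-2.0), np.float64(-25.0), np.float64(-1.0)), (np.float64(290.0), np.float64(-3.0), np.float64(-24.0), np.float64(1.0)), (np.float64(294.0), np.float64(-6.0), np.float64(-25.0), np.float64(0.0)), (np.float64(298.0), np.float64(-8.0), np.float64(-25.0), np.float64(-0.0))]
276 [(np.float64(262.0), np.float64(12.0), np.float64(-22.0), np.float64(0.0)), (n
[... 3702 characters left out ...]
), np.float64(19.0), np.float64(5.0)), (np.float64(266.0), np.float64(12.0), np.float64(19.0), np.float64(6.0)), (np.float64(270.0), np.float64(10.0), np.float64(19.0), np.float64(6.0)), (np.float64(274.0), np.float64(7.0), np.float64(19.0), np.float64(5.0)), (np.float64(278.0), np.float64(6.0), np.float64(19.0), np.float64(7.0)), (np.float64(282.0), np.float64(3.0), np.float64(19.0), np.float64(6.0)), (np.float64(286.0), np.float64(1.0), np.float64(19.0), np.float64(6.0)), (np.float64(290.0), np.float64(-1.0), np.float64(19.0), np.float64(5.0)), (np.float64(294.0), np.float64(-3.0), np.float64(19.0), np.float64(6.0)), (np.float64(298.0), np.float64(-5.0), np.float64(19.0), np.float64(6.0))]
```

View pics/c5.png

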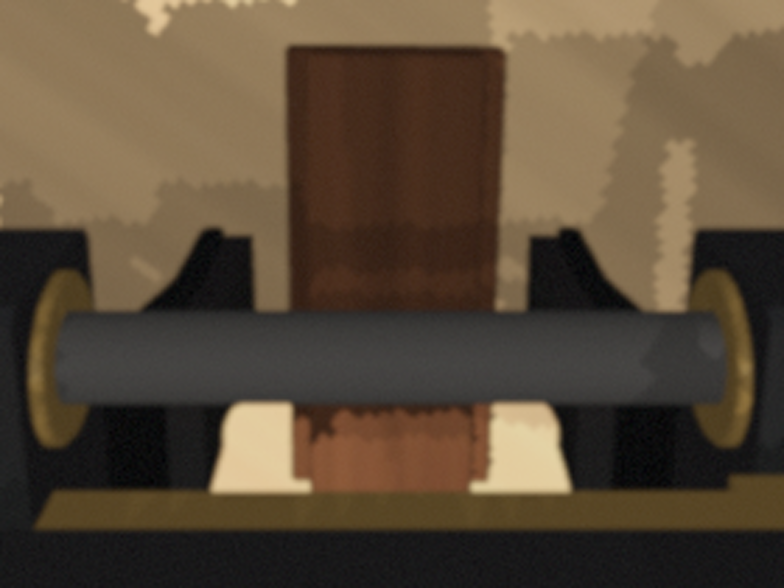

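The fragment now lies between the open fingers, slightly right of centre (about 1 mm), and the tips are still about 8 mm above the table. So the real tips sit about 25 mm behind the reported TCP. I'll go 5 mm lower and close.

```bash
python3 -m handwheel '[[0.048,0,0.001,0.003,0,0,0],[0.048,0,0,0.002,0,0,0],[0.048,0,0,0,0,0,0]]' | egrep 'pos|ft'; python3 -m handwheel '[[0.02,0,0,0,0,0,0],[0.02,0,0,0,0,0,0],[0.02,0,0,0,0,0,0],[0.02,0,0,0,0,0,0]]' 20
```

```text
position: [0.3731, 0.2714, -0.0226]
ft_force: [-0.9, 0.7, 0.0]
time: 6.4
position: [0.3734, 0.2716, -0.0223]
tool_rot: [-0.998, 2.979, 0.0]
ft_force: [0.4, 0.5, 0.3]
grip_width: 0.422
grip_force: 20.0
```

```bash
python3 -m handwheel '[[0.02,0,0,-0.033,0,0,0],[0.02,0,0,-0.033,0,0,0],[0.02,0,0,-0.034,0,0,0],[0.02,0,0,0,0,0,10.7],[0.02,0,0,0,0,0,10.7],[0.02,0,0,0,0,0,10.7],[0.02,0,0,0,0,0,10.7],[0.02,0,0,0,0,0,10.7],[0.02,0,0,0,0,0,10.7],[0.02,0,0,0,0,0,10.7],[0.02,0,0,0,0,0,10.7],[0.02,0,0,0,0,0,10.7]]' 20; python3 - <<'E'
from h import *
rel(.46,-.138,.08,7.3)
E
```

```text
time: 7.9
position: [0.3731, 0.2715, 0.0776]
tool_rot: [-1.561, -2.726, 0.0]
ft_force: [0.1, 1.1, -0.3]
grip_width: 0.424
grip_force: 20.0
7.9 [0.3731 0.2715 0.0776] [-1.561 -2.726  0.   ] [-0.94  0.01  0.25  2.05 -0.    1.08 -0.15] 0.42355521518777595 19.98878985643387 [ 0.1  1.1 -0.3]
shift tool mm [-397.1 -132.3   -2.4]
tool y dir deg 30.4 tool z [-0. -0. -1.]
turn about tool z deg 23.1
```

```bash
python3 -m handwheel '[[0.02,0,0,0,0,0,10.7],[0.02,0,0,0,0,0,10.7],[0.02,-0.053,0.02,-0.005,0,0,0],[0.02,-0.053,0.02,-0.005,0,0,0],[0.02,-0.053,0.02,-0.005,0,0,0],[0.02,-0.053,0.02,-0.005,0,0,0],[0.02,-0.053,0,-0.005,0,0,0],[0.02,-0.053,0,-0.005,0,0,0],[0.02,-0.053,0,-0.005,0,0,0],[0.02,-0.053,0,-0.005,0,0,0],[0.02,-0.053,-0.02,0,0,0,0],[0.02,-0.053,-0.02,0,0,0,0]]' 20; python3 - <<'E'
from h import *
st()
snap('wrist','w6')
E
```

```text
time: 9.4
position: [0.4986, -0.2464, 0.1177]
tool_rot: [2.032, 2.396, 0.0]
ft_force: [0.9, -0.4, -0.2]
grip_width: 0.426
grip_force: 20.0
9.4 [ 0.4986 -0.2464  0.1177] [2.032 2.396 0.   ] [-0.27  0.21  0.77  1.81 -0.16  1.18  0.71] 0.4264824385198333 19.99897599220276 [ 0.9 -0.4 -0.2]
```

View pics/w6.png

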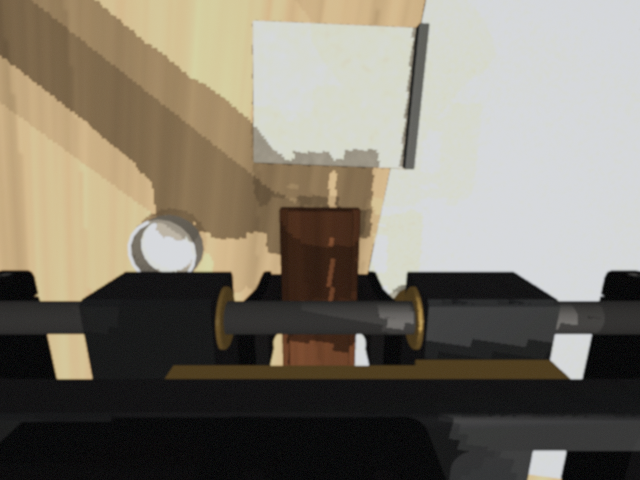

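The fragment is held flat and square between the fingers. The board is fully visible, corners about (253,20)–(425,165) with the bar at right, and the dish is at (165,245). Measuring these now.

```bash
python3 - <<'E'
from h import *
f=load('w6'); blob(f,330,80,.006,.03); blob(f,330,80,.006,.0165)
W=cloud(f); s=ctrl.get_state(); M=R.from_rotvec(s['tool_rot']).as_matrix(); T=(W-s['position'])@M*1000
for v in range(204,216,2): print(v,T[v,320].round(1))
for c in (275,278,281,284,290,350,355,358,361): print(c,T[235,c].round(1))
m=(abs(T[...,2]+31)<12)&(T[...,0]>12)&(T[...,0]<60)&(abs(T[...,1])<25)
p=T[m]; print(p[:,0].max(),cv2.minAreaRect(p[:,:2].astype('float32')),np.median(p[:,2]))
# bar
b=(W[...,2]>.0185)&(W[...,2]<.028)&(W[...,0]>.5)&(W[...,1]>-.22)&(W[...,1]<-.05); q=W[b]; print('bar',cv2.minAreaRect(q[:,:2].astype('float32')*1000),q.mean(0))
E
```

```text
rect [ 494.4 -136.7] [130.5 107.5] 7.2 circ [ 494.5 -138.2] 81.7 mean [ 495.3 -135.8   12.7] 23956
rect [ 490.7 -138.7] [122.7 104.4] 7.2 circ [ 491.2 -139.1] 78.9 mean [ 490.7 -136.4   12. ] 22201
204 [ 32.1   6.4 117.5]
206 [ 30.1   6.5 118.6]
208 [ 51.6   5.6 -26.3]
210 [ 51.3   5.6 -30.4]
212 [ 50.9   5.6 -33.5]
214 [ 50.2   5.6 -34.6]
275 [  3.6 -33.7 118. ]
278 [  3.7 -31.  117.8]
281 [ 38.8 -12.7 -27.5]
284 [ 38.9 -11.2 -28.1]
290 [ 40.2  -8.  -33.4]
350 [ 40.5  19.3 -33.6]
355 [ 39.1  22.3 -27.4]
358 [ 39.3  23.6 -28.3]
361 [  4.4  43.5 117.8]
51.82317213235036 ((31.91291618347168, 1.7116622924804688), (46.538639068603516, 39.81904983520508), 89.99661254882812) -33.6813928304943
bar ((554.9756469726562, -130.8135986328125), (8.764107704162598, 103.66958618164062), 7.227780342102051) [ 0.55425343 -0.12849455  0.02179567]
```

```bash
python3 - <<'E'
from h import *
st(); snap('wrist','w7'); s=st()
f=load('w7'); blob(f,330,80,.006,.03); blob(f,330,80,.006,.0165)
W=cloud(f); M=R.from_rotvec(s['tool_rot']).as_matrix(); T=(W-s['position'])@M*1000
m=(abs(T[...,2]+31)<12)&(T[...,0]>12)&(T[...,0]<60)&(abs(T[...,1])<30)
p=T[m]; print(p[:,0].max(),np.median(p[:,1]),cv2.minAreaRect(p[:,:2].astype('float32')),np.median(p[:,2]))
for c in (275,278,281,284,290,350,355,358,361): print(c,T[235,c].round(1))
b=(W[...,2]>.0185)&(W[...,2]<.028)&(W[...,0]>.5)&(W[...,1]>-.22)&(W[...,1]<-.05); q=W[b]; print('bar',cv2.minAreaRect(q[:,:2].astype('float32')*1000),q.mean(0))
rel(.494,-.1385,.05,7.2)
E
```

```text
9.45 [ 0.4949 -0.2565  0.1183] [ 2.041  2.382 -0.009] [-0.26  0.21  0.78  1.81 -0.16  1.18  0.72] 0.4253036455152316 19.994021952152252 [-1.3 -6.7  0.7]
9.5 [ 0.4957 -0.2532  0.1182] [ 2.044  2.382 -0.006] [-0.27  0.21  0.78  1.81 -0.16  1.18  0.71] 0.42452297460197386 19.995702803134918 [ 0.3  0.6 -0.9]
rect [ 494.2 -136.4] [130.5 108.2] 7.3 circ [ 494.3 -137.8] 82.1 mean [ 495.4 -135.8   12.7] 24730
rect [ 490.6 -138.8] [122.9 104.2] 7.2 circ [ 490.8 -138.4] 79.2 mean [ 490.8 -136.4   12. ] 22925
39.56859097745797 -0.8802023707712809 ((25.769302368164062, -0.5459842681884766), (27.53188705444336, 38.11225509643555), 0.12226836383342743) -34.14207516640928
275 [ -9.8 -40.5 117.9]
278 [ -9.9 -37.8 118.3]
281 [ 26.5 -18.9 -27.5]
284 [ 26.6 -17.4 -27.9]
290 [ 28.2 -14.1 -34.1]
350 [ 28.   13.3 -33.2]
355 [ 26.6  16.1 -27.7]
358 [ 26.9  17.4 -29. ]
361 [ -9.4  36.8 116.7]
bar ((554.8898315429688, -130.58401489257812), (8.648155212402344, 103.9176025390625), 7.190938949584961) [ 0.55418478 -0.12824488  0.02177239]
9.5 [ 0.4957 -0.2532  0.1182] [ 2.044  2.382 -0.006] [-0.27  0.21  0.78  1.81 -0.16  1.18  0.71] 0.42452297460197386 19.995702803134918 [ 0.3  0.6 -0.9]
shift tool mm [113.9  15.8  67.6]
tool y dir deg 8.7 tool z [-0.001 -0.005 -1.   ]
turn about tool z deg 1.5
```

```bash
python3 -m handwheel '[[0.02,0.038,0.0053,0.02,0,0,1.5],[0.02,0.038,0.0053,0.02,0,0,0],[0.02,0.037,0.0053,0.02,0,0,0],[0.02,0,0,0,0,0,0],[0.02,0,0,0,0,0,0],[0.02,0,0,0,0,0,0]]' 20|grep pos; python3 - <<'E'
from h import *
s=st(); snap('wrist','w8'); st()
f=load('w8')
W=cloud(f); M=R.from_rotvec(s['tool_rot']).as_matrix(); T=(W-s['position'])@M*1000
m=(abs(T[...,2]+31)<12)&(T[...,0]>12)&(T[...,0]<60)&(abs(T[...,1])<30)
p=T[m]; print(np.percentile(p[:,0],[98,99,99.7,100]),np.median(p[:,1]),cv2.minAreaRect(p[:,:2].astype('float32')),np.median(p[:,2]))
rel(.4944,-.1383,.05,7.2)
E
```

```text
position: [0.4986, -0.1321, 0.0583]
10.25 [ 0.4986 -0.1321  0.0583] [2.065e+00 2.365e+00 1.000e-03] [-0.44  0.17  0.7   1.97 -0.13  1.04  0.46] 0.4183977651368166 19.996894598007202 [ 0.5 -0.5 -1.2]
10.3 [ 0.4986 -0.132   0.0583] [2.066e+00 2.366e+00 1.000e-03] [-0.44  0.17  0.7   1.97 -0.13  1.04  0.46] 0.42323890402421394 19.9969482421875 [-0.3 -0.2 -0.6]
[42.41950855 42.48767394 42.6014363  42.66233257] 0.816390965313577 ((27.33095932006836, 3.830503463745117), (30.645835876464844, 44.423824310302734), 0.06723276525735855) -34.086632258748594
10.3 [ 0.4986 -0.132   0.0583] [2.066e+00 2.366e+00 1.000e-03] [-0.44  0.17  0.7   1.97 -0.13  1.04  0.46] 0.42323890402421394 19.9969482421875 [-0.3 -0.2 -0.6]
shift tool mm [-5.6 -5.   8.3]
tool y dir deg 7.7 tool z [ 0.001 -0.    -1.   ]
turn about tool z deg 0.5
```

```bash
python3 -m handwheel '[[0.02,-0.006,-0.005,0.02,0,0,0.5],[0.02,0,0,0.02,0,0,0],[0.02,0,0,0.015,0,0,0],[0.02,0,0,0.008,0,0,0],[0.02,0,0,0.003,0,0,0],[0.02,0,0,0,0,0,0],[0.02,0,0,0,0,0,0]]' 20; python3 - <<'E'
from h import *
rel(.4944,-.1383,-.010,7.2)
E
```

```text
time: 11.18
position: [0.4947, -0.1374, -0.0078]
tool_rot: [2.074, 2.359, 0.001]
ft_force: [0.4, 0.3, -1.1]
grip_width: 0.422
grip_force: 20.0
11.175 [ 0.4947 -0.1374 -0.0078] [2.074e+00 2.359e+00 1.000e-03] [-0.39  0.28  0.68  2.02 -0.22  0.91  0.54] 0.42181563194457 19.997017979621887 [ 0.4  0.3 -1.1]
shift tool mm [-0.8 -0.4  2.2]
tool y dir deg 7.4 tool z [ 0.001  0.    -1.   ]
turn about tool z deg 0.2
```

```bash
python3 -m handwheel '[[0.02,-0.001,-0.0005,0.002,0,0,0],[0.02,0,0,0,0,0,0],[0.05,0,0,0,0,0,0],[0.05,0,0,0,0,0,0],[0.05,0,0,0,0,0,0],[0.05,0,0,-0.02,0,0,0],[0.05,0,0,-0.04,0,0,0],[0.05,-0.05,0,-0.03,0,0,0],[0.05,-0.05,0,0,0,0,0],[0.05,0,0,0,0,0,0],[0.05,0,0,0,0,0,0],[0.05,0,0,0,0,0,0]]' 20; python3 - <<'E'
from h import *
s=st(); snap('wrist','w9')
f=load('w9'); u,v,_=f['K']@(f['R']@np.array([.4944,-.1383,.024])+f['t']); u,v=np.array([u,v])/_; print(u,v)
blob(f,int(u),int(v),.019,.028); blob(f,int(u),int(v),.016,.0275)
W=cloud(f); b=(W[...,2]>.0185)&(W[...,2]<.028)&(W[...,0]>.535)&(W[...,1]>-.22)&(W[...,1]<-.05); q=W[b]; print('bar',cv2.minAreaRect(q[:,:2].astype('float32')*1000))
rel(.595,-.3055,.08)
# weight from wrist?
p=sel(W,.595,-.304,.04,.018,.05); print(len(p))
E
```

```text
time: 12.68
position: [0.5065, -0.2359, 0.0792]
tool_rot: [-2.071, -2.361, -0.001]
ft_force: [0.5, 0.5, 0.4]
grip_width: 0.574
grip_force: 0.0
12.675 [ 0.5065 -0.2359  0.0792] [-2.071e+00 -2.361e+00 -1.000e-03] [-0.28  0.27  0.76  1.84 -0.21  1.11  0.69] 0.5736601644395236 0.0 [0.5 0.5 0.4]
319.52791944463365 102.28789367500649
rect [ 494.4 -137.9] [32.  83.8] 6.8 circ [ 494.7 -138. ] 43.8 mean [ 494.2 -136.5   24. ] 6312
rect [ 494.3 -137.2] [38.1 85.7] 7.2 circ [ 494.2 -137.3] 46.0 mean [ 494.2 -136.4   22.9] 7712
bar ((554.8123168945312, -130.50108337402344), (8.7117280960083, 103.22955322265625), 7.05712366104126)
12.725 [ 0.5066 -0.2359  0.0793] [-2.071e+00 -2.361e+00 -1.000e-03] [-0.28  0.27  0.77  1.84 -0.21  1.11  0.69] 0.5738854211089506 0.0 [ 0.4  0.  -0.5]
shift tool mm [-80.5  78.6  -0.9]
tool y dir deg 7.5 tool z [-0.001  0.001 -1.   ]
0
```

View pics/w9.png

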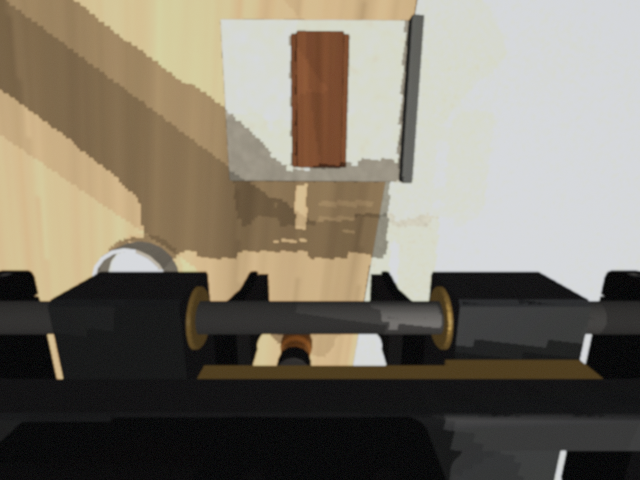

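The view shows the fragment centred on the board at (320,100), parallel to the bar and within 1 mm. The vial is under the gripper at (293,350) and the dish at (140,262). Now the weight.

```bash
python3 -m handwheel '[[0.055,-0.0393,0.0396,0,0,0,0],[0.055,-0.0393,0.0396,0,0,0,0],[0.055,0,0,0.0,0,0,0],[0.055,0,0,0.03,0,0,0],[0.055,0,0,0.03,0,0,0],[0.055,0,0,0.025,0,0,0],[0.055,0,0,0.014,0,0,0],[0.055,0,0,0,0,0,0]]' 25;python3 -m handwheel '[[0.02,0,0,0,0,0,0],[0.02,0,0,0,0,0,0],[0.02,0,0,0,0,0,0],[0.02,0,0,0,0,0,0]]' 25; python3 - <<'E'
from h import *
snap('wrist','w10')
cv2.imwrite('pics/c10.png',cv2.resize(load('w10')['im'][190:400,180:460],None,fx=2.8,fy=2.8,interpolation=cv2.INTER_CUBIC))
E
```

```text
time: 13.72
position: [0.5944, -0.3041, -0.0199]
tool_rot: [-2.072, -2.359, -0.0]
ft_force: [0.3, 0.5, 0.0]
grip_width: 0.632
grip_force: 0.0
time: 14.22
position: [0.5956, -0.3057, -0.0185]
tool_rot: [2.074, 2.359, 0.001]
ft_force: [-1.5, 0.5, 4.2]
grip_width: 0.379
grip_force: 25.0
```

View pics/c10.png

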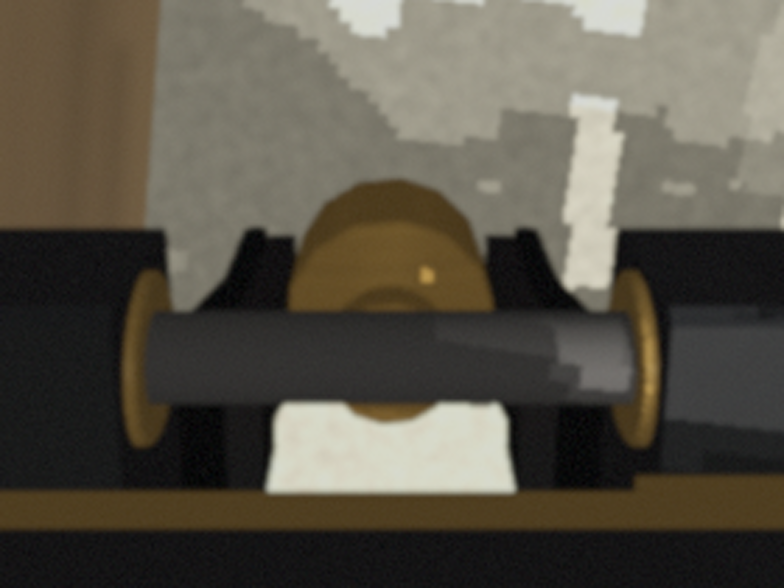

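The weight sits between the pads at about (390,280) in the crop, and the grip width matches its 34 mm. Measuring its offset in the tool before moving.

```bash
python3 - <<'E'
from h import *
s=st(); f=load('w10'); W=cloud(f); M=R.from_rotvec(s['tool_rot']).as_matrix(); T=(W-s['position'])@M*1000
m=(W[...,2]>.006)&(W[...,2]<.045)&(T[...,0]>9)&(T[...,0]<40)&(abs(T[...,1])<15)
p=T[m]; print(len(p),np.percentile(p[:,0],[95,98,99.5,100]))
q=p[p[:,0]>13.5]; A=np.c_[2*q[:,:2],np.ones(len(q))]
for y in (-6,-3,0,3,6):
  r=p[abs(p[:,1]-y)<1]; print(y,r[:,0].max().round(1), (r[:,0].max()-np.sqrt(17**2-y*y)).round(1))
rel(.4943,-.1375,.06,7.1)
E
```

```text
14.275 [ 0.5956 -0.3057 -0.0185] [2.074e+00 2.359e+00 1.000e-03] [-0.07  0.62  0.68  1.63 -0.44  1.05  0.87] 0.3768001302486305 25.000917005818337 [-1.   0.1  4.5]
1891 [17.93529626 18.16492336 18.35165994 18.63595986]
-6 17.8 1.9
-3 18.0 1.3
0 18.4 1.4
3 18.6 1.9
6 17.5 1.6
14.275 [ 0.5956 -0.3057 -0.0185] [2.074e+00 2.359e+00 1.000e-03] [-0.07  0.62  0.68  1.63 -0.44  1.05  0.87] 0.3768001302486305 25.000917005818337 [-1.   0.1  4.5]
shift tool mm [179.7 -78.8 -78.7]
tool y dir deg 7.4 tool z [ 0.001 -0.    -1.   ]
turn about tool z deg 0.3
```

```bash
python3 -m handwheel '[[0.02,0,0,-0.02,0,0,0],[0.02,0,0,-0.03,0,0,0],[0.02,0,0,-0.03,0,0,0.3],[0.02,0.0447,-0.0197,0,0,0,0],[0.02,0.0447,-0.0197,0,0,0,0],[0.02,0.0447,-0.0197,0,0,0,0],[0.02,0.0447,-0.0197,0,0,0,0],[0.02,0,0,0,0,0,0],[0.02,0,0,0,0,0,0],[0.02,0,0,0,0,0,0]]' 25; python3 - <<'E'
from h import *
rel(.4944,-.1386,.0075,7.1)
E
```

```text
time: 15.52
position: [0.4956, -0.1393, 0.0612]
tool_rot: [2.082, 2.351, -0.0]
ft_force: [-0.7, 0.1, -1.9]
grip_width: 0.381
grip_force: 25.0
15.525 [ 0.4956 -0.1393  0.0612] [ 2.082  2.351 -0.   ] [-0.49  0.18  0.78  1.97 -0.14  1.05  0.47] 0.38147363388064587 24.99962712172419 [-0.7  0.1 -1.9]
shift tool mm [ 0.9 -1.1 53.7]
tool y dir deg 6.9 tool z [ 0.001 -0.001 -1.   ]
turn about tool z deg -0.2
```

```bash
python3 -m handwheel '[[0.02,0.0009,-0.0011,0.025,0,0,0],[0.02,0,0,0.02,0,0,0],[0.02,0,0,0.008,0,0,0],[0.02,0,0,0,0,0,0],[0.02,0,0,0,0,0,0]]' 25|egrep 'pos|ft'; python3 -m handwheel '[[0.02,0,0,0.001,0,0,0],[0.02,0,0,0,0,0,0]]' |egrep 'pos|ft'; python3 -m handwheel '[[0.02,0,0,0.001,0,0,0],[0.02,0,0,0,0,0,0]]' |egrep 'pos|ft'
```

```text
position: [0.4945, -0.1375, 0.0084]
ft_force: [-0.4, 0.7, -2.6]
position: [0.4941, -0.1368, 0.007]
ft_force: [0.5, -0.2, -1.8]
position: [0.4937, -0.1368, 0.0056]
ft_force: [-0.6, -1.3, -2.2]
```

```bash
python3 -m handwheel '[[0.02,-0.0018,0.0008,0,0,0,0],[0.02,0,0,0,0,0,0],[0.02,0,0,0.001,0,0,0],[0.02,0,0,0,0,0,0]]' 25|egrep 'pos|ft'; python3 -m handwheel '[[0.02,0,0,0.001,0,0,0],[0.02,0,0,0,0,0,0]]' |egrep 'pos|ft'
```

```text
position: [0.4949, -0.1388, 0.0054]
ft_force: [-2.1, 0.4, 4.6]
position: [0.495, -0.1387, 0.0053]
ft_force: [-6.0, 1.1, 13.9]
```

```bash
python3 -m handwheel '[[0.02,0,0,-0.0015,0,0,0],[0.02,0,0,0,0,0,0],[0.05,0,0,0,0,0,0],[0.05,0,0,0,0,0,0],[0.05,0,0,0,0,0,0],[0.05,0,0,-0.03,0,0,0],[0.05,0,0,-0.05,0,0,0],[0.05,-0.05,0,0,0,0,0],[0.05,-0.05,0,0,0,0,0],[0.075,0,0,0,0,0,0],[0.075,0,0,0,0,0,0],[0.075,0,0,0,0,0,0]]' 25; python3 - <<'E'
from h import *
s=st(); snap('wrist','w11')
f=load('w11'); W=cloud(f)
def prj(p):
    q=f['K']@(f['R']@np.array(p)+f['t']); return (q[:2]/q[2]).astype(int)
for n,p,z0,z1 in [('knob',(.4944,-.138,.064),.058,.07),('body',(.4944,-.138,.064),.044,.07),('frag',(.4897,-.103,.024),.019,.028)]:
    u,v=prj(p); print(n,u,v,end=' '); blob(f,u,v,z0,z1)
rel(.3705,-.2835,.085)
cv2.imwrite('pics/c11.png',cv2.resize(f['im'],(480,360)))
E
```

```text
time: 18.9
position: [0.5072, -0.2361, 0.0848]
tool_rot: [-2.077, -2.355, -0.001]
ft_force: [-0.6, -0.3, -0.5]
grip_width: 0.816
grip_force: 0.0
18.9 [ 0.5072 -0.2361  0.0848] [-2.077e+00 -2.355e+00 -1.000e-03] [-0.34  0.28  0.84  1.84 -0.23  1.13  0.71] 0.8155188806836763 0.0 [-0.6 -0.3 -0.5]
knob 317 93 rect [ 495.7 -137.4] [19.  19.4] 5.4 circ [ 495.5 -137.5] 9.8 mean [ 495.6 -137.6   63.9] 1046
body 317 93 rect [ 495.6 -137.6] [32.9 33.3] 29.6 circ [ 495.5 -137.5] 16.9 mean [ 495.6 -138.3   55. ] 2580
frag 317 43 rect [ 490.8 -109.8] [31.5 27.7] 5.6 circ [ 490.9 -110.1] 19.5 mean [ 490.3 -107.7   24. ] 1748
18.95 [ 0.5073 -0.2362  0.0849] [-2.077e+00 -2.356e+00 -1.000e-03] [-0.34  0.28  0.84  1.84 -0.23  1.13  0.71] 0.8357355158523625 0.0 [ 0.4  0.6 -0.4]
shift tool mm [-2.980e+01 -1.417e+02 -1.000e-01]
tool y dir deg 7.2 tool z [-0.     0.001 -1.   ]
```

View pics/c11.png

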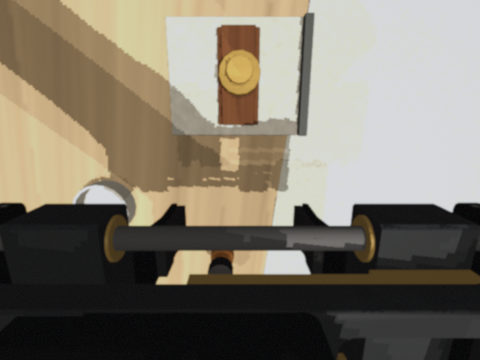

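The weight stands on the fragment about 1 mm off its centre, at (238,70). The fragment has not moved. Now the dish.

```bash
python3 -m handwheel '[[0.075,-0.0099,-0.0472,0,0,0,0],[0.075,-0.0099,-0.0472,0,0,0,0],[0.075,-0.01,-0.0472,0,0,0,0],[0.075,0,0,0,0,0,0],[0.075,0,0,0.035,0,0,0],[0.075,0,0,0.035,0,0,0],[0.075,0,0,0.025,0,0,0],[0.075,0,0,0.008,0,0,0],[0.075,0,0,0,0,0,0],[0.075,0,0,0,0,0,0]]' 12;python3 - <<'E'
from h import *
rel(.3705,-.2835,-.02)
E
```

```text
time: 20.2
position: [0.3714, -0.2851, -0.0169]
tool_rot: [2.079, 2.353, 0.001]
ft_force: [-0.1, -0.2, 0.2]
grip_width: 0.857
grip_force: 0.0
20.2 [ 0.3714 -0.2851 -0.0169] [2.079e+00 2.353e+00 1.000e-03] [-0.25  0.23  0.93  2.14 -0.24  0.88  0.94] 0.8573440835236124 0.0 [-0.1 -0.2  0.2]
shift tool mm [ 1.7 -0.7  3.1]
tool y dir deg 7.1 tool z [ 0.002 -0.    -1.   ]
```

```bash
python3 -m handwheel '[[0.075,0.0015,-0.0007,0.002,0,0,0],[0.075,0,0,0,0,0,0],[0.045,0,0,0,0,0,0],[0.045,0,0,0,0,0,0],[0.045,0,0,0,0,0,0],[0.045,0,0,0,0,0,0]]' 12;python3 - <<'E'
from h import *
s=st(); snap('wrist','w12'); f=load('w12'); W=cloud(f); M=R.from_rotvec(s['tool_rot']).as_matrix(); T=(W-s['position'])@M*1000
m=(W[...,2]>.010)&(W[...,2]<.03)&(T[...,0]>9)&(T[...,0]<50)&(abs(T[...,1])<25)
p=T[m]
for y in (-10,-5,0,5,10):
  r=p[abs(p[:,1]-y)<1]; print(y,r[:,0].max().round(1), (r[:,0].max()-np.sqrt(29**2-y*y)).round(1))
E
```

```text
time: 20.95
position: [0.3694, -0.2834, -0.0198]
tool_rot: [2.081, 2.354, 0.0]
ft_force: [0.2, -0.9, 1.3]
grip_width: 0.648
grip_force: 12.0
20.95 [ 0.3694 -0.2834 -0.0198] [2.081 2.354 0.   ] [-0.25  0.23  0.93  2.14 -0.24  0.87  0.94] 0.6483186609609042 11.99996905401349 [ 0.2 -0.9  1.3]
-10 27.0 -0.2
-5 28.0 -0.6
0 28.7 -0.3
5 28.1 -0.4
10 27.4 0.2
```

```bash
python3 -m handwheel '[[0.045,0,0,-0.035,0,0,0],[0.045,0,0,-0.035,0,0,0],[0.045,0,0,-0.035,0,0,0],[0.045,0.02,0.045,0,0,0,0],[0.045,0.03,0.045,0,0,0,0],[0.045,0.05,0.012,0,0,0,0],[0.045,0.05,0.012,0,0,0,0],[0.045,0.05,0.012,0,0,0,0],[0.045,0.05,0.012,0,0,0,0],[0.045,0,0,0,0,0,0],[0.045,0,0,0,0,0,0],[0.045,0,0,0,0,0,0]]' 12;python3 - <<'E'
from h import *
s=st(); snap('wrist','w13'); f=load('w13'); W=cloud(f)
def prj(p):
    q=f['K']@(f['R']@np.array(p)+f['t']); return (q[:2]/q[2]).astype(int)
u,v=prj((.461,.083,.014)); print(u,v); blob(f,u,v,.007,.02)
rel(.4612,.083,.03)
E
```

```text
time: 22.5
position: [0.4754, -0.02, 0.0851]
tool_rot: [2.084, 2.351, -0.0]
ft_force: [0.5, 0.2, -1.0]
grip_width: 0.649
grip_force: 12.0
22.5 [ 0.4754 -0.02    0.0851] [ 2.084  2.351 -0.   ] [-0.74  0.03  0.74  2.03 -0.02  1.09  0.13] 0.6485311170721406 11.999732390977442 [ 0.5  0.2 -1. ]
315 96
rect [461.9  82.1] [91.2 91. ] 35.0 circ [461.7  82.2] 46.0 mean [461.6  83.7  14. ] 14630
22.55 [ 0.4754 -0.0199  0.0851] [ 2.084  2.351 -0.   ] [-0.74  0.03  0.74  2.03 -0.02  1.09  0.13] 0.6555850832841718 11.999782752245665 [ 0.3  0.1 -1.4]
shift tool mm [103.9  -1.8  55.1]
tool y dir deg 6.9 tool z [-0. -0. -1.]
```

```bash
python3 -m handwheel '[[0.045,0.052,-0.0006,0,0,0,0],[0.045,0.052,-0.0006,0,0,0,0],[0.045,0,0,0.025,0,0,0],[0.045,0,0,0.03,0,0,0],[0.045,0,0,0.02,0,0,0],[0.045,0,0,0.01,0,0,0],[0.045,0,0,0,0,0,0],[0.045,0,0,0,0,0,0]]' 12|egrep 'ft';python3 - <<'E'
from h import *
rel(.4618,.083,-.005)
E
```

```text
ft_force: [-0.4, -0.3, -0.5]
23.55 [0.4624 0.0847 0.001 ] [2.081e+00 2.353e+00 2.000e-03] [-0.83  0.15  0.63  2.12 -0.11  0.91 -0.01] 0.6543626352016979 11.99991978239268 [-0.4 -0.3 -0.5]
shift tool mm [-1.6 -0.8  6. ]
tool y dir deg 7.0 tool z [ 0.001  0.001 -1.   ]
```

```bash
python3 -m handwheel '[[0.045,-0.0016,-0.0008,0.004,0,0,0],[0.045,0,0,0,0,0,0],[0.045,0,0,0.001,0,0,0],[0.045,0,0,0,0,0,0]]' 12|egrep 'pos|ft';python3 -m handwheel '[[0.045,0,0,0.001,0,0,0],[0.045,0,0,0,0,0,0]]' 12|egrep 'pos|ft'
```

```text
position: [0.461, 0.0831, -0.0048]
ft_force: [0.4, 0.3, -1.5]
position: [0.4611, 0.0831, -0.0058]
ft_force: [0.1, -0.9, -0.6]
```

```bash
python3 -m handwheel '[[0.045,0,0.0006,0.0005,0,0,0],[0.045,0,0,0,0,0,0],[0.075,0,0,0,0,0,0],[0.075,0,0,0,0,0,0],[0.075,0,0,0,0,0,0],[0.075,0,0,-0.04,0,0,0],[0.075,0,0,-0.05,0,0,0],[0.05,-0.052,0,0,0,0,0],[0.05,-0.052,0,0,0,0,0],[0.05,0,0,0,0,0,0],[0.05,0,0,0,0,0,0]]' 12|egrep 'ft|wid';python3 - <<'E'
from h import *
s=st(); snap('wrist','w14'); f=load('w14')
def prj(p):
    q=f['K']@(f['R']@np.array(p)+f['t']); return (q[:2]/q[2]).astype(int)
u,v=prj((.461,.083,.014)); print(u,v)
W=cloud(f); print('rim',circ(W,.4615,.083,.036,.030,.042)); print('stand',circ(W,.4615,.083,.055,.007,.0165)); print(rect(W,.4615,.083,.055,.0105,.0165))
rel(.5,-.3225,.085)
E
```

```text
ft_force: [-0.5, 0.1, -0.1]
grip_width: 0.586
25.675 [ 0.4742 -0.0196  0.0835] [-2.08  -2.353 -0.   ] [-0.75  0.03  0.76  2.03 -0.02  1.09  0.14] 0.5857960303678303 0.0 [-0.5  0.1 -0.1]
317 96
rim (array([461.8,  82.4]), 'r', 29.0, 'mean', array([461.5,  85.6]), 1629)
stand (array([461.9,  82.2]), 'r', 46.0, 'mean', array([461.9,  81.5]), 7821)
(array([461.8,  82.1]), array([91.2, 91.1]), 66.6, 'mean', array([461.9,  81.5]), 7821)
25.725 [ 0.4742 -0.019   0.0834] [-2.079 -2.355 -0.   ] [-0.75  0.03  0.75  2.03 -0.02  1.09  0.14] 0.5814210320738984 0.0 [ 1.  -0.9 -0.1]
shift tool mm [-304.4  -12.1   -1.7]
tool y dir deg 7.1 tool z [-0.  0. -1.]
```

```bash
python3 -m handwheel '[[0.05,-0.0507,-0.002,0,0,0,0],[0.05,-0.0507,-0.002,0,0,0,0],[0.05,-0.0507,-0.002,0,0,0,0],[0.05,-0.0507,-0.002,0,0,0,0],[0.05,-0.0507,-0.002,0,0,0,0],[0.05,-0.0507,-0.002,0,0,0,0],[0.05,0,0,0,0,0,0],[0.05,0,0,0,0,0,0],[0.05,0,0,0.02,0,0,0],[0.05,0,0,0,0,0,0]]' 10|egrep 'ft';python3 - <<'E'
from h import *
rel(.5,-.3225,-.016)
E
```

```text
ft_force: [0.1, -0.2, 0.2]
26.975 [ 0.4991 -0.3204  0.0613] [-2.074 -2.354 -0.   ] [-0.2   0.42  0.9   1.78 -0.36  1.13  0.94] 0.571880544746727 0.0 [ 0.1 -0.2  0.2]
shift tool mm [-2.4  0.8 77.3]
tool y dir deg 7.2 tool z [-0.003  0.003 -1.   ]
```

```bash
python3 -m handwheel '[[0.05,-0.002,0.0008,0.02,0,0,0],[0.05,0,0,0.025,0,0,0],[0.05,0,0,0.02,0,0,0],[0.05,0,0,0.012,0,0,0],[0.05,0,0,0,0,0,0],[0.015,0,0,0,0,0,0],[0.015,0,0,0,0,0,0],[0.015,0,0,0,0,0,0],[0.015,0,0,0,0,0,0],[0.015,0,0,0,0,0,0]]' 12;python3 - <<'E'
from h import *
s=st(); snap('wrist','w15'); f=load('w15'); W=cloud(f); M=R.from_rotvec(s['tool_rot']).as_matrix(); T=(W-s['position'])@M*1000
m=(W[...,2]>.010)&(W[...,2]<.055)&(T[...,0]>3)&(T[...,0]<50)&(abs(T[...,1])<11)
p=T[m]; print(len(p))
for y in (-6,-3,0,3,6):
  r=p[abs(p[:,1]-y)<1]; 
  if len(r): print(y,r[:,0].max().round(1), (r[:,0].max()-np.sqrt(13**2-y*y)).round(1))
cx,cy=(np.array([494.4,-138.3])+[461.8,82.2])/2; print(cx,cy)
rel(cx/1e3,cy/1e3,-.01)
E
```

```text
time: 28.22
position: [0.5012, -0.3255, -0.0129]
tool_rot: [2.08, 2.353, 0.001]
ft_force: [-0.1, 0.3, 2.8]
grip_width: 0.282
grip_force: 12.0
28.225 [ 0.5012 -0.3255 -0.0129] [2.080e+00 2.353e+00 1.000e-03] [-0.14  0.52  0.83  1.82 -0.45  1.    1.01] 0.2823611149980976 12.0001953933388 [-0.1  0.3  2.8]
1583
-6 13.2 1.7
-3 14.2 1.6
0 14.8 1.8
3 14.8 2.1
6 13.5 2.0
478.1 -28.050000000000004
28.275 [ 0.5012 -0.3255 -0.0129] [2.080e+00 2.353e+00 1.000e-03] [-0.14  0.52  0.83  1.82 -0.45  1.    1.01] 0.28523764463890894 12.000236101448536 [-0.6 -0.   3.9]
shift tool mm [298.1  13.6  -2.9]
tool y dir deg 7.1 tool z [ 0.001 -0.    -1.   ]
```

```bash
python3 -m handwheel '[[0.015,0,0,-0.035,0,0,0],[0.015,0,0,-0.035,0,0,0],[0.015,0,0,-0.04,0,0,0],[0.015,0.0495,0.0023,0,0,0,0],[0.015,0.0495,0.0023,0,0,0,0],[0.015,0.0495,0.0023,0,0,0,0],[0.015,0.0495,0.0023,0,0,0,0],[0.015,0.0495,0.0023,0,0,0,0],[0.015,0.0495,0.0023,0,0,0,0],[0.015,0,0,0,0,0,0],[0.015,0,0,0,0,0,0],[0.015,0,0,0,0,0,0]]' 12|egrep 'ft|wid';python3 - <<'E'
from h import *
s=st(); snap('wrist','w16'); f=load('w16'); W=cloud(f); M=R.from_rotvec(s['tool_rot']).as_matrix(); T=(W-s['position'])@M*1000
m=(T[...,2]<-20)&(T[...,2]>-75)&(T[...,0]>3)&(T[...,0]<30)&(abs(T[...,1])<11)
p=T[m]
for y in (-4,0,4):
  r=p[abs(p[:,1]-y)<1]; print(y,(r[:,0].max()-np.sqrt(13**2-y*y)).round(1))
rel(.4783,-.0293,-.011)
E
```

```text
ft_force: [-0.7, 0.7, -0.4]
grip_width: 0.282
29.775 [ 0.4781 -0.0305  0.0966] [ 2.084  2.351 -0.   ] [-0.82  0.02  0.84  2.01 -0.02  1.12  0.15] 0.2816340397400989 11.999929309822619 [-0.7  0.7 -0.4]
-4 1.9
0 1.7
4 1.8
29.825 [ 0.4781 -0.0305  0.0966] [ 2.084  2.351 -0.   ] [-0.82  0.02  0.84  2.01 -0.02  1.12  0.15] 0.2813096804424337 12.00000406242907 [0.2 0.4 0.1]
shift tool mm [  1.2   0.4 107.6]
tool y dir deg 6.9 tool z [-0. -0. -1.]
```

```bash
python3 -m handwheel '[[0.015,0.0012,0.0004,0.03,0,0,0],[0.015,0,0,0.035,0,0,0],[0.015,0,0,0.025,0,0,0],[0.015,0,0,0.012,0,0,0],[0.015,0,0,0,0,0,0],[0.015,0,0,0,0,0,0],[0.015,0,0,0.001,0,0,0],[0.015,0,0,0,0,0,0]]' 12|egrep 'ft';python3 - <<'E'
from h import *
rel(.4783,-.0293,-.012)
E
```

```text
ft_force: [0.1, -0.0, -0.3]
30.825 [ 0.4788 -0.0275 -0.0058] [2.080e+00 2.354e+00 2.000e-03] [-0.76  0.22  0.83  2.1  -0.2   0.9   0.31] 0.28307433342217475 12.000122484751046 [ 0.1 -0.  -0.3]
shift tool mm [-1.8 -0.7  6.2]
tool y dir deg 7.1 tool z [ 0.001  0.001 -1.   ]
```

```bash
python3 -m handwheel '[[0.015,-0.0018,-0.0007,0.004,0,0,0],[0.015,0,0,0,0,0,0],[0.015,0,0,0.002,0,0,0],[0.015,0,0,0,0,0,0]]' 12|egrep 'pos|ft';python3 -m handwheel '[[0.015,0,0,0.001,0,0,0],[0.015,0,0,0,0,0,0]]' 12|egrep 'pos|ft';python3 -m handwheel '[[0.015,0,0,0.001,0,0,0],[0.015,0,0,0,0,0,0]]' 12|egrep 'pos|ft'
```

```text
position: [0.4777, -0.0296, -0.0125]
ft_force: [-0.7, 0.1, -0.2]
position: [0.478, -0.0296, -0.013]
ft_force: [-1.4, 0.4, 4.2]
position: [0.4781, -0.0295, -0.0132]
ft_force: [-4.1, -0.2, 12.6]
```

```bash
python3 -m handwheel '[[0.015,0,0,-0.0015,0,0,0],[0.015,0,0,0,0,0,0],[0.045,0,0,0,0,0,0],[0.045,0,0,0,0,0,0],[0.045,0,0,0,0,0,0],[0.045,0,0,-0.035,0,0,0],[0.045,0,0,-0.04,0,0,0],[0.045,0,0,-0.035,0,0,0],[0.07,-0.05,0,0,0,0,0],[0.07,-0.05,0,0,0,0,0],[0.07,0,0,0,0,0,0],[0.07,0,0,0,0,0,0]]' 12|egrep 'ft|wid';python3 - <<'E'
from h import *
s=st(); snap('wrist','w17'); f=load('w17'); W=cloud(f)
print('vial',circ(W,.478,-.028,.03,.044,.053)); print('dish',circ(W,.4615,.083,.036,.030,.042)); 
rel(.611,.3105,.1,7)
cv2.imwrite('pics/c17.png',cv2.resize(f['im'],(480,360)))
E
```

```text
ft_force: [-0.0, 0.4, -0.4]
grip_width: 0.792
33.325 [ 0.4899 -0.1283  0.0969] [-2.08  -2.353  0.   ] [-0.7   0.12  0.97  1.95 -0.11  1.12  0.44] 0.7924377610528519 0.0 [-0.   0.4 -0.4]
vial (array([478.3, -28.2]), 'r', 12.5, 'mean', array([478.3, -28.2]), 1287)
dish (array([0., 0.]), 'r', 0.0, 'mean', array([nan, nan]), 0)
33.375 [ 0.49   -0.1276  0.0968] [-2.078 -2.354 -0.   ] [-0.7   0.12  0.97  1.95 -0.11  1.12  0.44] 0.7962220084087098 0.0 [-0.2  0.6 -0.6]
shift tool mm [419.7 174.4  -2.9]
tool y dir deg 7.1 tool z [-0.001  0.001 -1.   ]
turn about tool z deg 0.1h.py:31: RuntimeWarning: Mean of empty slice.
  p=sel(W,*a); (c,r)=cv2.minEnclosingCircle(p[:,:2].astype('float32')*1000); return np.round(c,1),'r',round(r,1),'mean',(p[:,:2].mean(0)*1e3).round(1),len(p)
  ret = um.true_divide(
```

View pics/c17.png

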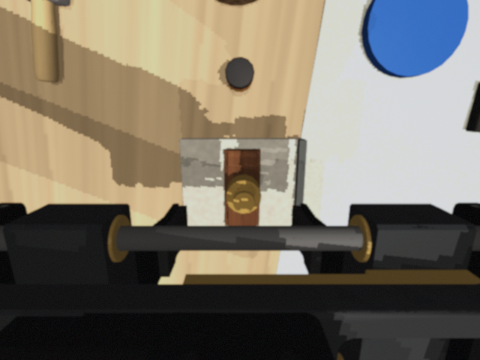

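The vial stands upright at the midpoint, (239,72) in the picture, within 0.5 mm. The weight and fragment have not moved. Moving towards the jar and measuring it on the way.

```bash
python3 -m handwheel '[[0.07,0.0523,0.0218,0,0,0,0],[0.07,0.0523,0.0218,0,0,0,0],[0.07,0.0523,0.0218,0,0,0,0],[0.07,0.0523,0.0218,0,0,0,0],[0.07,0.0523,0.0218,0,0,0,0],[0.07,0.0523,0.0218,0,0,0,0],[0.07,0,0,0,0,0,0],[0.07,0,0,0,0,0,0],[0.07,0,0,0,0,0,0]]' 20|egrep 'ft|wid';python3 - <<'E'
from h import *
s=st(); snap('wrist','w18'); f=load('w18'); W=cloud(f)
print('jar',circ(W,.611,.31,.045,.05,.062),circ(W,.611,.31,.045,.02,.062)); print('purple',circ(W,.665,.2215,.045,.05,.062)); print('blue',circ(W,.675,.385,.045,.05,.062))
rel(.611,.3105,-.008,7)
cv2.imwrite('pics/c18.png',cv2.resize(f['im'],(480,360)))
E
```

```text
ft_force: [0.6, 0.5, 0.3]
grip_width: 0.805
34.5 [0.5811 0.1973 0.0973] [-2.082 -2.352  0.   ] [-0.98  0.38  0.76  1.69 -0.28  1.18 -0.03] 0.8049634921379113 0.0 [0.6 0.5 0.3]
jar (array([612.3, 310.2]), 'r', 23.3, 'mean', array([612. , 310.2]), 4903) (array([611.8, 309.5]), 'r', 26.1, 'mean', array([610.3, 308.3]), 5728)
purple (array([671.1, 224.1]), 'r', 23.4, 'mean', array([670.2, 225. ]), 3702)
blue (array([0., 0.]), 'r', 0.0, 'mean', array([nan, nan]), 0)
34.55 [0.5812 0.1972 0.0974] [-2.083 -2.352 -0.   ] [-0.98  0.38  0.76  1.69 -0.28  1.18 -0.03] 0.8040455081883675 0.0 [-0.2  0.3  0.2]
shift tool mm [108.8  43.2 105.4]
tool y dir deg 6.9 tool z [-0.  0. -1.]
turn about tool z deg -0.1h.py:31: RuntimeWarning: Mean of empty slice.
  p=sel(W,*a); (c,r)=cv2.minEnclosingCircle(p[:,:2].astype('float32')*1000); return np.round(c,1),'r',round(r,1),'mean',(p[:,:2].mean(0)*1e3).round(1),len(p)
  ret = um.true_divide(
```

View pics/c18.png

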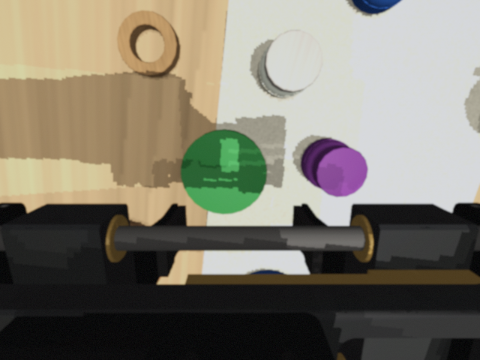

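The clear jar is at (290,62), with purple at (340,170) and blue at (375,0) well clear of it. Its centre is (612,310), as expected.

```bash
python3 -m handwheel '[[0.07,0.0362,0.0147,0,0,0,0],[0.07,0.0362,0.0147,0,0,0,0],[0.07,0.0362,0.0147,0,0,0,0],[0.07,0,0,0,0,0,0],[0.07,0,0,0.01,0,0,0],[0.07,0,0,0,0,0,0]]' 25|egrep 'ft|wid';python3 - <<'E'
from h import *
rel(.612,.310,-.008,7)
E
```

```text
ft_force: [0.3, -0.4, -1.1]
grip_width: 0.805
35.3 [0.6113 0.3093 0.0861] [-2.084 -2.351  0.003] [-1.01  0.54  0.7   1.5  -0.36  1.23 -0.14] 0.804949970337357 0.0 [ 0.3 -0.4 -1.1]
shift tool mm [ 0.7  1.  94.1]
tool y dir deg 6.9 tool z [-0.002 -0.001 -1.   ]
turn about tool z deg -0.1
```

```bash
python3 -m handwheel '[[0.07,0.0007,0.001,0.03,0,0,0],[0.07,0,0,0.03,0,0,0],[0.07,0,0,0.02,0,0,0],[0.07,0,0,0.01,0,0,0],[0.07,0,0,0,0,0,0],[0.035,0,0,0,0,0,0],[0.035,0,0,0,0,0,0],[0.035,0,0,0,0,0,0],[0.035,0,0,0,0,0,0]]' 25;python3 - <<'E'
from h import *
s=st(); snap('wrist','w19'); f=load('w19'); W=cloud(f); M=R.from_rotvec(s['tool_rot']).as_matrix(); T=(W-s['position'])@M*1000
m=(W[...,2]>.010)&(W[...,2]<.06)&(T[...,0]>3)&(T[...,0]<50)&(abs(T[...,1])<18)
p=T[m]; print(len(p))
for y in (-10,-5,0,5,10):
  r=p[abs(p[:,1]-y)<1]; 
  if len(r): print(y,r[:,0].max().round(1), (r[:,0].max()-np.sqrt(26**2-y*y)).round(1))
E
```

```text
time: 36.42
position: [0.6128, 0.3129, -0.0021]
tool_rot: [-2.08, -2.354, -0.001]
ft_force: [-1.2, -0.0, 4.5]
grip_width: 0.561
grip_force: 25.0
36.425 [ 0.6128  0.3129 -0.0021] [-2.080e+00 -2.354e+00 -1.000e-03] [-0.98  0.63  0.65  1.57 -0.41  1.09 -0.1 ] 0.5608416070418831 25.023198769235933 [-1.2 -0.   4.5]
4446
-10 22.2 -1.8
-5 23.7 -1.8
0 24.4 -1.6
5 23.8 -1.7
10 22.6 -1.4
```

```bash
python3 -m handwheel '[[0.035,0,0,-0.02,0,0,0],[0.035,0,0,-0.04,0,0,0],[0.035,0,0,-0.045,0,0,0],[0.035,0,0,0,0,0,10],[0.035,0,0,0,0,0,10],[0.035,0,0,0,0,0,10],[0.035,0,0,0,0,0,10],[0.035,0,0,0,0,0,10],[0.035,0,0,0,0,0,10],[0.035,0,0,0,0,0,10],[0.035,0,0,0,0,0,10],[0.035,0,0,0,0,0,10]]' 25;python3 - <<'E'
from h import *
b=np.array([.4944,-.1383]); a=np.radians(7.2); t=b+.106*np.array([np.cos(a),np.sin(a)]); print('target',t)
rel(t[0],t[1],.1,97.2)
E
```

```text
time: 37.98
position: [0.6128, 0.3129, 0.103]
tool_rot: [-3.136, -0.185, -0.001]
ft_force: [-0.8, 0.8, -2.0]
grip_width: 0.562
grip_force: 24.6
target [ 0.59956416 -0.12501468]
37.975 [0.6128 0.3129 0.103 ] [-3.136e+00 -1.850e-01 -1.000e-03] [-1.2   0.65  1.02  1.49 -0.56  1.32 -1.58] 0.5624155551673206 24.572152095964533 [-0.8  0.8 -2. ]
shift tool mm [-64.6 433.3   2.7]
tool y dir deg -83.3 tool z [ 0.001  0.001 -1.   ]
turn about tool z deg -0.5
```

```bash
python3 -m handwheel '[[0.035,-0.0069,0.0481,0,0,0,-0.5],[0.035,-0.0069,0.0481,0,0,0,0],[0.035,-0.0069,0.0481,0,0,0,0],[0.035,-0.0069,0.0481,0,0,0,0],[0.035,-0.0069,0.0481,0,0,0,0],[0.035,-0.0069,0.0481,0,0,0,0],[0.035,-0.0069,0.0481,0,0,0,0],[0.035,-0.0069,0.0481,0,0,0,0],[0.035,-0.0069,0.0481,0,0,0,0],[0.035,0,0,0,0,0,0],[0.035,0,0,0,0,0,0],[0.035,0,0,0,0,0,0]]' 25|egrep 'ft|wid';python3 - <<'E'
from h import *
s=st(); snap('wrist','w20'); f=load('w20'); W=cloud(f); M=R.from_rotvec(s['tool_rot']).as_matrix(); T=(W-s['position'])@M*1000
m=(T[...,2]<-5)&(T[...,2]>-70)&(T[...,0]>3)&(T[...,0]<50)&(abs(T[...,1])<18)
p=T[m]; print(len(p))
for y in (-10,-5,0,5,10):
  r=p[abs(p[:,1]-y)<1]; 
  if len(r): print(y,r[:,0].max().round(1), (r[:,0].max()-np.sqrt(26**2-y*y)).round(1))
rel(.59956,-.1250,.003,97.2)
E
```

```text
ft_force: [0.9, -0.5, -1.6]
grip_width: 0.56
39.475 [ 0.6082 -0.1225  0.1022] [-3.133 -0.211 -0.   ] [-0.67  0.52  1.09  1.68 -0.48  1.25 -0.91] 0.5598087103521631 24.580797817024575 [ 0.9 -0.5 -1.6]
4567
-10 22.6 -1.4
-5 23.8 -1.8
0 24.0 -2.0
5 23.6 -1.9
10 22.2 -1.8
39.525 [ 0.6082 -0.1225  0.1021] [-3.134 -0.212 -0.   ] [-0.67  0.52  1.09  1.68 -0.48  1.25 -0.91] 0.5579046857544764 24.580788380898497 [ 0.7  0.5 -2.1]
shift tool mm [-8.9  1.4 99.1]
tool y dir deg -82.3 tool z [ 0.     0.001 -1.   ]
turn about tool z deg 0.5
```

```bash
python3 -m handwheel '[[0.035,-0.0067,0.0014,0.03,0,0,0.5],[0.035,0,0,0.035,0,0,0],[0.035,0,0,0.02,0,0,0],[0.035,0,0,0.01,0,0,0],[0.035,0,0,0,0,0,0],[0.035,0,0,0,0,0,0],[0.035,0,0,0,0,0,0]]' 25|egrep 'ft';python3 - <<'E'
from h import *
rel(.60175,-.1247,-.002,97.2)
E
```

```text
ft_force: [0.7, -0.3, -1.8]
40.4 [ 0.602  -0.1271  0.0082] [3.135e+00 1.930e-01 3.000e-03] [-0.61  0.61  1.01  1.77 -0.58  1.09 -0.85] 0.5566578573387743 24.581016093589867 [ 0.7 -0.3 -1.8]
shift tool mm [ 0.  -2.4 10.2]
tool y dir deg -82.9 tool z [ 0.002 -0.    -1.   ]
turn about tool z deg -0.1
```

```bash
python3 -m handwheel '[[0.035,0,-0.0022,0.005,0,0,0],[0.035,0,0,0.003,0,0,0],[0.035,0,0,0,0,0,0]]' 25|egrep 'pos|ft';python3 -m handwheel '[[0.035,0,0,0.001,0,0,0],[0.035,0,0,0,0,0,0]]'|egrep 'pos|ft';python3 -m handwheel '[[0.035,0,0,0.001,0,0,0],[0.035,0,0,0,0,0,0]]'|egrep 'pos|ft'
```

```text
position: [0.6006, -0.1245, -0.0013]
ft_force: [-0.9, -0.4, -1.5]
position: [0.6009, -0.1248, -0.0019]
ft_force: [0.1, 0.5, -1.7]
position: [0.6012, -0.1248, -0.0021]
ft_force: [-1.8, -0.2, 3.9]
```

```bash
python3 -m handwheel '[[0.035,0,0,-0.0005,0,0,0],[0.07,0,0,0,0,0,0],[0.07,0,0,0,0,0,0],[0.07,0,0,0,0,0,0],[0.07,0,0,-0.03,0,0,0],[0.07,0,0,-0.05,0,0,0],[0.07,0,0,-0.05,0,0,0],[0.07,-0.03,-0.04,-0.03,0,0,0],[0.07,-0.03,-0.05,0,0,0,0],[0.07,-0.03,-0.05,0,0,0,0],[0.07,-0.03,-0.05,0,0,0,0],[0.07,-0.03,-0.05,0,0,0,0]]'|egrep 'pos|ft|wid'; python3 -m handwheel '[[0.07,0,-0.05,0,0,0,0],[0.07,0,-0.05,0,0,0,0],[0.07,0,-0.05,0,0,0,0],[0.07,0,-0.05,0,0,0,0],[0.07,0,0,0,0,0,0],[0.07,0,0,0,0,0,0]]'|egrep 'pos|ft|wid'; python3 - <<'E'
from h import *
snap('top','topE'); snap('side','sideE'); f=load('topE'); W=cloud(f)
p={}
p['jar']=circ(W,.5996,-.127,.04,.05,.062);p['vial']=circ(W,.478,-.03,.03,.044,.055);p['knob']=circ(W,.495,-.139,.03,.058,.07);p['dish']=circ(W,.4615,.081,.035,.031,.042);p['stand']=circ(W,.461,.081,.055,.007,.0165);p['tape']=circ(W,.478,.314,.05,.012,.025)
for k in p: print(k,p[k])
for z1 in (.0165,): blob(f,400,290,.006,z1)
print('bar',rect(W,.553,-.13,.07,.0185,.0225)); blob(f,355,144,.006,.03)
a=cv2.resize(f['im'][120:400,140:560],None,fx=1.3,fy=1.3); b=cv2.resize(load('sideE')['im'][150:450,130:530],(300,225)) 
c=np.zeros((a.shape[0]+225,max(a.shape[1],300),3),'uint8'); c[:a.shape[0],:a.shape[1]]=a; c[a.shape[0]:,:300]=b; cv2.imwrite('pics/cE.png',c)
E
```

```text
position: [0.4214, 0.0978, 0.1586]
ft_force: [1.0, 1.3, -0.3]
grip_width: 0.807
position: [0.3984, 0.2925, 0.1574]
ft_force: [0.7, -1.0, -0.5]
grip_width: 0.803
jar (array([ 598.5, -126. ]), 'r', 23.4, 'mean', array([ 597.9, -125.7]), 541)
vial (array([477.6, -29.4]), 'r', 12.4, 'mean', array([477.6, -29.2]), 151)
knob (array([ 495.1, -139. ]), 'r', 9.9, 'mean', array([ 494.8, -138.6]), 101)
dish (array([461.2,  81. ]), 'r', 28.8, 'mean', array([461.3,  80.9]), 165)
stand (array([462.2,  77.9]), 'r', 48.5, 'mean', array([461.5,  79.8]), 1201)
tape (array([479.9, 313.9]), 'r', 28.0, 'mean', array([479.5, 313.5]), 501)
rect [ 490.2 -140.6] [122.3 105.2] 6.9 circ [ 490.6 -139.9] 77.5 mean [ 488.4 -139.6   12.3] 2887
bar (array([ 539. , -125.4]), array([126.2, 108.6]), 49.9, 'mean', array([ 539.5, -130.4]), 267)
rect [733.2 -26.1] [27.1 49.8] 5.2 circ [732.6 -26.4] 26.2 mean [732.1 -26.1  13.8] 383
```

View pics/cE.png

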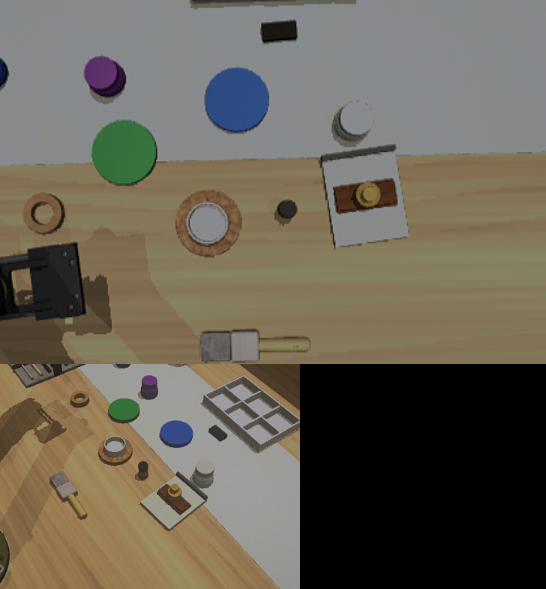

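The final view shows everything in place and upright:
- **Jar:** behind the bar at (355,120), about 14.4 mm gap and 1 mm off-centre.
- **Fragment and weight:** on the board at (367,195).
- **Vial:** midway at (287,209).
- **Dish:** on the cork stand at (208,223).
- **Tape and eraser:** unmoved.

The gripper is clear of everything, so I'm handing in the job.

```bash
python3 -c "
from bench import ctrl
print(ctrl.close_job())"
```

```text
the job is handed in; nothing more can be done
None
```

The job is handed in after about 44 s of the 122 s allowed: fragment, weight, dish, vial and jar all stand within about 1–2 mm of where you asked (jar-to-board gap about 14.4 mm), nothing tipped over, and the tape roll and eraser are where they lay.

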